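# Load a sample tube into the tube rotator

### The job

Turn the tube rotator's black rubber wheel, by the friction of a fingertip on its tread, until the hidden orange saddles come up to the top and the red-knobbed plunger drops and locks the wheel. Then take the yellow-capped tube from the blue rack, lay it in the grey cradle and let go, take it again across its middle and lay it in the orange saddles, the wheel staying locked. Never let the tube fall, and leave everything else where it stands.

Things in the scene. Friction and masses are not known exactly. Their poses are not given: they have to be found in the camera images.
- rotator: Fixed tube rotator. Base 160 mm (x) by 270 mm (y, -118 to +152), 15 mm thick; origin on the work surface under the loading point, z up. From -y to +y: black rubber wheel, white housing with two orange saddles inside, brass index ring (radius 50 mm, y +94), plunger post (top 178 mm up), blue motor box. All that turns shares one level axis along y, 85 mm up, free both ways.
- rim_top (a point): Topmost point of the black rubber wheel's tread, mid-width, 150 mm up, fixed to the rotator (axes alike). Wheel radius 65 mm, width 22 mm, axis 65 mm below this point along y. A light drag (about 0.02 N m) keeps the wheel where it is left; a fingertip pressed on with a few newtons turns it.
- housing (a point): Centre of the white housing on the wheel's axis, 85 mm up, fixed to the rotator. Walls at x +-76 mm up to here, covers slope in to x +-62 mm, 28 mm higher; y within +-73 mm. It hides the saddles at the start: their place is not measured, anywhere 1.8 to 4.4 rad from the top, counted along a turn that draws the wheel's top to the rotator's -x (towards the robot).
- load_point (a point): 135 mm up, fixed to the rotator (axes alike): where the middle of the tube's axis lies when it rests in the saddles with the wheel locked, tube along y, cap either way. The saddles are two upright orange 90 degree V blades, 8 mm thick, at y -40 and +40 mm from here, tips about level with the tube's axis, 24 mm to each side; free space for fingers between them.
- plunger (a joint): Travel of the spring-loaded index plunger (red knob 20 mm wide, +y end of the rotator) in m: about 0 riding on the brass ring, 0.006 when dropped into the ring's only notch. It drops by itself when the notch comes under it; the saddles are then at the top within 0.05 rad and the wheel is locked and resists the finger.
- rack: Fixed blue rack block 62 mm (x) by 150 mm (y), 50 mm high, origin under its centre. The sample tube stands in the hole at y +48 mm, a blue-capped tube in the hole at y -12 mm. Holes 30 mm wide, 42 mm deep, floor 8 mm up.
- sample_tube: Rigid closed amber tube with white label and yellow cap, round, 26 mm in diameter all along, 130 mm long, about 60 g; origin at the centre of its bottom end, z along its axis to the cap (the last 22 mm). Stands upright in the rack with 88 mm showing.
- sample_tube_mid (a point): Middle of the sample tube's axis, 65 mm from either end.
- cradle: Fixed grey cradle, origin on the work surface; the tube lies along its y. Foot 70 mm (x) by 100 mm (y), 10 mm thick. Two upright 90 degree V blades, 8 mm thick, at y -15 and +47 mm, tips level with the tube's axis, 24 mm to each side; 54 mm of free space for fingers between them, centred at y +16 mm.
- cradle_rest (a point): 65 mm above the work surface, at the cradle's x = y = 0 (axes alike): where the middle of the tube's axis lies when it rests in the cradle along y. With the cap to -y the tube's capped end overhangs the blade by 46 mm, room for a tilted gripper. Up to 20 mm off along y is fine, cap either way.
- other_tube: Bystander: clear tube with a blue cap, size of the sample tube, upright in the rack's middle hole.
- beaker: Bystander: clear beaker, 68 mm wide, 85 mm high, origin under its centre.
- flask: Bystander: green conical flask, 74 mm wide, 108 mm high, origin under its centre.
- jar: Bystander: amber jar, 60 mm wide, 75 mm high, origin under its centre.
- bottle: Bystander: white bottle, 64 mm wide, 150 mm high, origin under its centre.
- tip_box: Bystander: green box 75 by 110 by 55 mm, origin under its centre.
Mind the look-alikes: they are no part of the job. Of the things that look like the rack, the largest one is meant.

How it is judged:
By the outcome, as a careful person would: the job done as asked, in the order asked, and still so for the second after the job is handed in, with the robot touching nothing.
It also fails if it takes over 72 s, if anything falls off the work surface, if the arm or the gripper's body presses on something with over 40 N, if the wrist force passes 120 N, or if a joint passes its speed limit or range.

### The arm

A 6-joint arm with a two-finger parallel gripper is mounted at the origin on the work surface. World frame = base frame: x ahead of the robot, y to its left, z up, the work surface at z = 0. Lengths are in m, angles in degrees, forces in N, time in s.
With the tool pointing down it reaches from about 0.325 to 0.9 m from the base axis. Payload 6.1 kg.
Tool frame: the origin (TCP) lies midway between the tips of the shut fingers; the grasp point (between the pads) lies 19 mm behind it; z points along the fingers, y is the direction in which the jaws open and shut (so a half turn about z gives the same grasp; the last joint's range is limited). The gripper opens to 87 mm and grips with 3 to 60 N. Pads are 19 mm wide; open, the fingers measure 117 mm over their backs; the gripper's body (75 mm by 190 mm) begins 51 mm behind the grasp point.
Start: joints at [66.687, 12.628, 87.462, -0, 79.91, -7.225], TCP at [0.173, 0.601, 0.202] pointing down, gripper open.
Joint ranges: [-170.65, 170.65], [-52.31, 119.04], [5.05, 147.46], [-71.25, 251.25], [11.57, 151.72], [-153.62, 153.62]. Speed limits (degrees/s): [147.25, 147.25, 172.46, 180, 180, 180].

### API

Orientations are given as a 3x3 rotation matrix whose columns are the frame's x, y, z axes.
In Python, from plant import robot, camera, camera_info gives the robot as it stands.
- The arm moves only by the shell command python3 -m inch 'ROWS' [FORCE]. ROWS is a JSON object of lists of equal length, an entry for each row: "delta_pos": the shift along the tool's x, y, z in cm, a list of three; "angular": the turn, a rotation vector about the tool's x, y, z in rad, a list of three; "grip": the closure, from 0 (fully open) to 1 (shut). In form: {"delta_pos": [[tx, ty, tz], ...], "angular": [[rx, ry, rz], ...], "grip": [grip, ...]}. A call has 1 to 8 rows; each row is the pose to reach, as a shift and turn from the pose commanded when the call began, along the tool's axes at that moment; what a row does not reach only later rows make up. A row lasts 1/10 s, in which the tool goes at most 50 mm and 8.59 degrees, less where a joint would pass 70% of its speed; a pose out of reach is approached as far as the arm can. A call with a gripper value outside its range is refused whole. The fingers move at their own pace and stop on an object; FORCE is the grip in N (left out, the last holds). Time passes only in rows, so rows that repeat a pose let the fingers close. It gives the time, the measured TCP pose, the force and the opening at its end, in the units of the state.
- robot.get_obs(): the state, without advancing time (a new reading comes with each control period).
- camera(name): name is "scene" or "side" or "wrist"; returns the picture (400x640x3 uint8, red, green, blue); there is no depth.
- camera_info(name): a dict with "fx", "fy", "cx", "cy" (pixels), "position" and "attitude" of the camera in the world. Camera axes: x right, y down, z forward; pixel columns grow to the right and rows downward; lengths in m; the calibration is good to about 2 mm. A picture is of the moment at which its call begins: read the wrist's pose just before it. camera_info takes no time and is no camera call; for the wrist camera it gives the pose at the moment of the call.
- robot.close_job(): hands the job in, once; it reports no verdict.
The state is a dict: "time_s": time; "joint_positions": joint angles; "qd": joint speeds; "joint_efforts": joint torques, N m; "ee_pos": TCP position; "eef_rot": TCP orientation; "ft_force": force on the tool from outside, world axes, zero at the start; "wrist_torque": the same for the moment, N m; "finger_gap": opening from 0.0 (shut) to 1.0 (fully open).
Only numpy, scipy, OpenCV 4.12 (cv2) and the standard library are available. Lean on these libraries where they do the work, as an engineer would, in place of code of your own. Each camera call takes 0.05 s, during which the arm holds its last target.

## Working session

There is one attempt and no reset: what is moved stays moved. The work goes in short steps, Python scripts to look and compute and a shell command to move; the robot and the scene stay as the last step left them, time stands still between calls to the robot, and variables do not carry over. Pictures are saved under pics/ and viewed, and the job is handed in when it is done.

```bash
ls; mkdir -p pics; python3 - <<'E'
from plant import robot, camera, camera_info
import cv2
print(robot.get_obs())
for n in ["scene","side","wrist"]:
    print(n,camera_info(n))
    cv2.imwrite(f"pics/{n}0.png",camera(n)[:,:,::-1])
E
```

```text
pics
{'time_s': 0.0, 'joint_positions': array([ 6.66867500e+01,  1.26767416e+01,  8.75273939e+01, -1.90107356e-04,
        7.99089058e+01, -7.22502726e+00]), 'qd': array([ 0.08578558,  0.006096  , -0.02424542,  0.0011029 , -0.04487355,
        0.00475783]), 'joint_efforts': array([-3.24063192e-03, -4.94611967e+01, -3.87369883e+01,  6.94957003e-02,
        5.73007716e-02, -1.51037871e-04]), 'ee_pos': array([0.17293657, 0.59990202, 0.20130602]), 'eef_rot': array([[-9.60836203e-01,  2.77115835e-01, -7.77806802e-04],
       [ 2.77116818e-01,  9.60834523e-01, -1.81315235e-03],
       [ 2.44890400e-04, -1.95768577e-03, -9.99998054e-01]]), 'ft_force': array([ 0.18053046, -0.17346188, -0.07543052]), 'wrist_torque': array([-0.00257293,  0.02600786,  0.00603332]), 'finger_gap': 0.9987132122782783}
scene {'fx': 428.66666846627095, 'fy': 428.66666846627095, 'cx': 315.44151325269087, 'cy': 196.90750585615527, 'position': array([1.211661  , 0.6176169 , 1.16314802]), 'attitude': array([[-0.68588563,  0.54213123, -0.48544272],
       [ 0.72768186,  0.50515471, -0.46400198],
       [-0.00632628, -0.67150015, -0.74097741]])}
side {'fx': 383.54028653300185, 'fy': 383.54028653300185, 'cx': 314.15558017535295, 'cy': 199.57264140440313, 'position': array([ 0.19395117, -1.12475575,  0.73572695]), 'attitude': array([[ 0.95634846, -0.13728615,  0.25797312],
       [-0.29222417, -0.45419765,  0.84161127],
       [ 0.00162921, -0.88025963, -0.47448955]])}
wrist {'fx': 279.8727492166102, 'fy': 279.8727492166102, 'cx': 314.5236814270232, 'cy': 200.28919538486193, 'position': array([0.10428809, 0.61968054, 0.38353399]), 'attitude': array([[ 0.27705775,  0.9272984 ,  0.25170752],
       [ 0.96085182, -0.26692744, -0.07425308],
       [-0.00166712,  0.26242602, -0.96495067]])}
```

View pics/scene0.png

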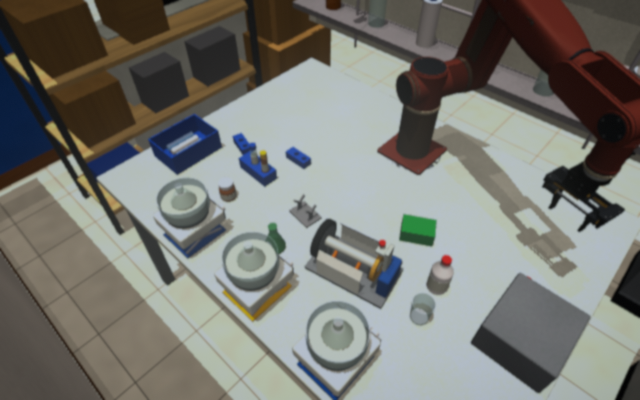

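View pics/side0.png

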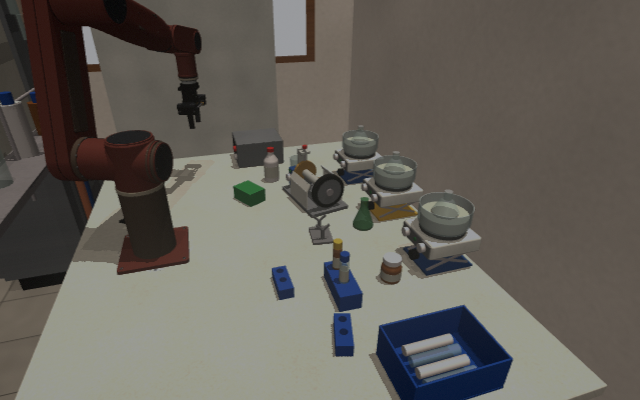

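View pics/wrist0.png

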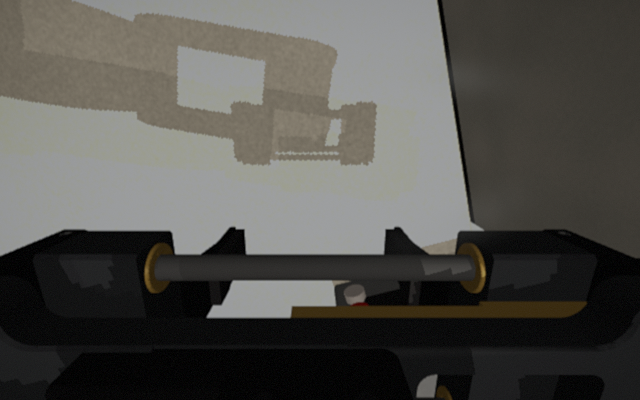

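The scene view shows the rotator around (355,265), cradle (305,210), rack (258,168), and two small blue look-alikes. The side view shows the same. I'll zoom in next.

```bash
python3 - <<'E'
import cv2
a=cv2.imread("pics/scene0.png"); b=cv2.imread("pics/side0.png")
cv2.imwrite("pics/sc_z1.png",cv2.resize(a[200:320,290:450],None,fx=5,fy=5,interpolation=cv2.INTER_CUBIC))
cv2.imwrite("pics/sc_z2.png",cv2.resize(a[120:240,225:345],None,fx=5,fy=5,interpolation=cv2.INTER_CUBIC))
cv2.imwrite("pics/sd_z1.png",cv2.resize(b[140:260,230:390],None,fx=5,fy=5,interpolation=cv2.INTER_CUBIC))
cv2.imwrite("pics/sd_z2.png",cv2.resize(b[200:320,260:420],None,fx=5,fy=5,interpolation=cv2.INTER_CUBIC))
E
```

```text
(no output)
```

View pics/sc_z1.png

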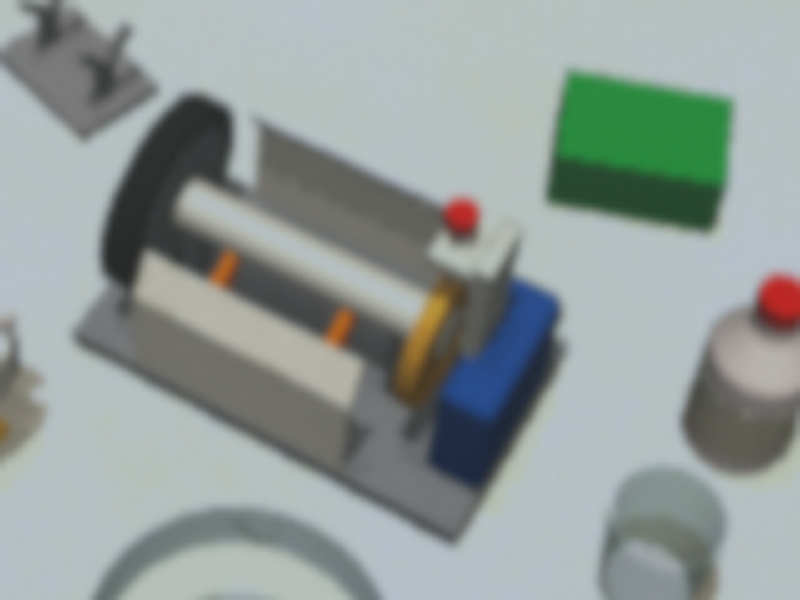

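View pics/sc_z2.png

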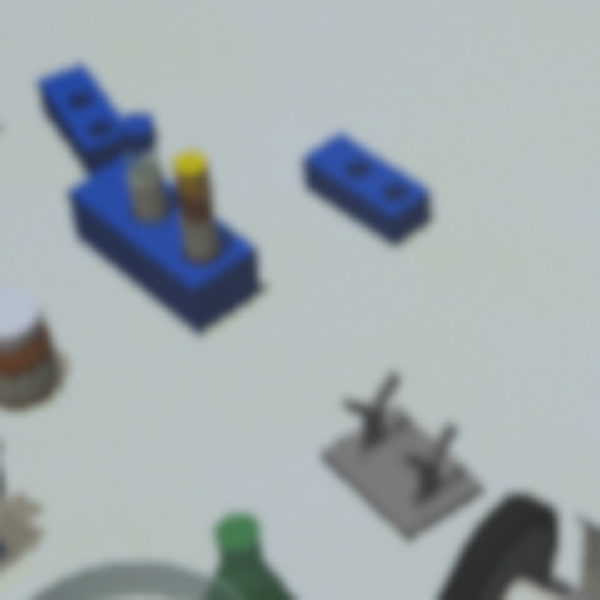

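View pics/sd_z1.png

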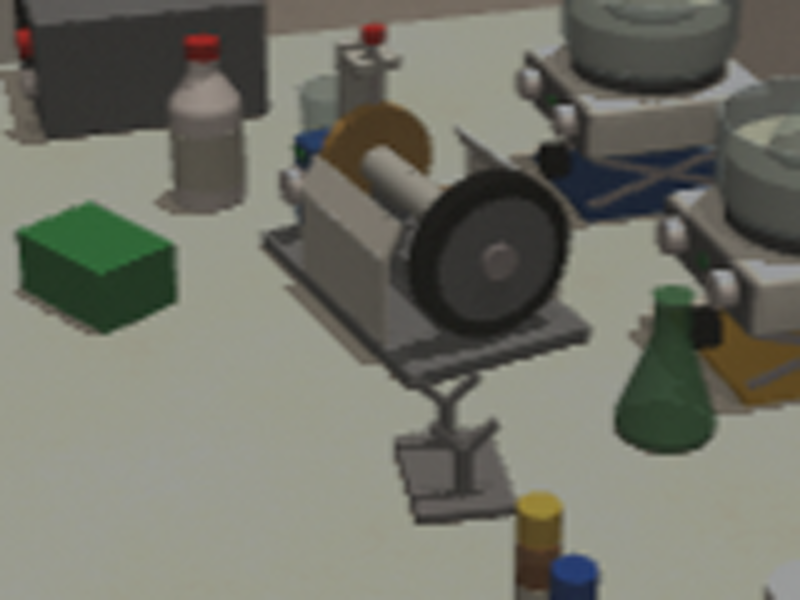

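View pics/sd_z2.png

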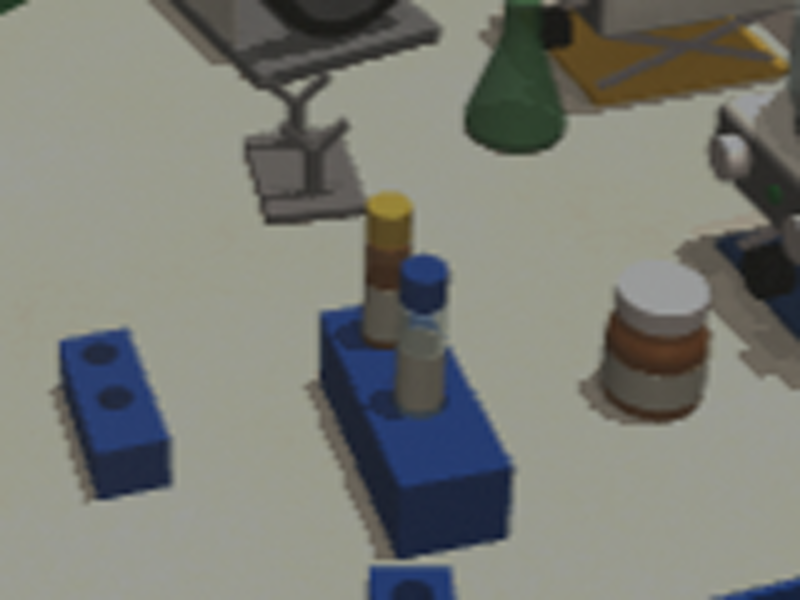

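```bash
cat > h.py <<'E'
import numpy as np, cv2, json, sys
from scipy.optimize import least_squares
from scipy.spatial.transform import Rotation as Ro
from plant import robot, camera, camera_info
def proj(ci,P):
    P=np.atleast_2d(P); c=(P-ci["position"])@np.array(ci["attitude"])
    return np.c_[ci["fx"]*c[:,0]/c[:,2]+ci["cx"], ci["fy"]*c[:,1]/c[:,2]+ci["cy"]]
def ray(ci,u,v):
    d=np.array([(u-ci["cx"])/ci["fx"],(v-ci["cy"])/ci["fy"],1]); d=np.array(ci["attitude"])@d
    return np.array(ci["position"]),d
def onz(ci,u,v,z):
    o,d=ray(ci,u,v); return o+d*(z-o[2])/d[2]
def W(p,L):  # p=(x,y,yaw) local->world
    L=np.atleast_2d(L).astype(float); c,s=np.cos(p[2]),np.sin(p[2])
    return np.c_[p[0]+c*L[:,0]-s*L[:,1], p[1]+s*L[:,0]+c*L[:,1], L[:,2]]
def zu(pt,o,s=5): return ((pt[0]+.5)/s-.5+o[0],(pt[1]+.5)/s-.5+o[1])
def show(img,name,pts=[],s=1,crop=None):
    im=img[:,:,::-1].copy(); o=(0,0)
    if crop: x0,y0,x1,y1=crop; im=im[y0:y1,x0:x1]; o=(x0,y0)
    im=cv2.resize(im,None,fx=s,fy=s,interpolation=cv2.INTER_CUBIC)
    for seg in pts:
        q=[(int(round((a-o[0]+.5)*s-.5)),int(round((b-o[1]+.5)*s-.5))) for a,b in seg]
        if len(q)==1: cv2.circle(im,q[0],3,(0,0,255),1)
        else: cv2.polylines(im,[np.array(q)],False,(0,0,255),1)
    cv2.imwrite("pics/"+name,im)
E
cat > fit0.py <<'E'
from h import *
S=camera_info("scene");D=camera_info("side")
def fit(obs,x0,extra=0):
    def r(p):
        out=[]
        for ci,L,uv in obs:
            L=L(p) if callable(L) else L
            out+=list((proj(ci,W(p,L))[0]-uv))
        return np.array(out)
    s=least_squares(r,x0,loss="soft_l1"); return s.x,r(s.x).reshape(-1,2)
o1=(290,200);o2=(225,120);d1=(230,140);d2=(260,200)
rot=[(S,(.08,-.118,.015),zu((75,333),o1)),(S,(.08,.152,.015),zu((460,525),o1)),(S,(-.08,.152,.015),zu((566,343),o1)),
(D,(.08,-.118,.015),zu((590,328),d1)),(D,(-.08,-.118,.015),zu((405,370),d1)),(D,(-.08,.152,.015),zu((262,240),d1)),
(D,lambda p:(0,p[3]-.011,.085),zu((490,252),d1))]
p,e=fit(rot,[.6,.1,0,-.095]);print("rot",p.round(4),e.round(1).tolist())
cr=[(S,(.035,-.05,.01),zu((320,455),o2)),(S,(.035,.05,.01),zu((410,532),o2)),(S,(-.035,.05,.01),zu((485,488),o2)),
(D,(-.035,-.05,.01),zu((415,512),d1)),(D,(.035,-.05,.01),zu((515,505),d1)),(D,(-.035,.05,.01),zu((395,437),d1))]
p,e=fit(cr,[.5,-.1,0]);print("cradle",p.round(4),e.round(1).tolist())
ra=[(S,(.031,-.075,.05),zu((72,193),o2)),(S,(.031,.075,.05),zu((200,297),o2)),(S,(-.031,.075,.05),zu((257,249),o2)),
(D,(-.031,.075,.05),zu((320,313),d2)),(D,(-.031,-.075,.05),zu((398,488),d2)),(D,(.031,-.075,.05),zu((510,464),d2)),
(S,(0,.048,.138),zu((192,161),o2)),(D,(0,.048,.138),zu((390,205),d2)),(D,(0,-.012,.138),zu((424,268),d2))]
p,e=fit(ra,[.5,-.3,0]);print("rack",p.round(4),e.round(1).tolist())
E
python3 fit0.py
```

```text
rot [ 0.596   0.1738  0.1984 -0.0823] [[-0.5, -0.3], [-0.2, 2.4], [1.1, -0.7], [0.3, -0.2], [0.7, 1.4], [-0.6, -1.3], [-0.5, 0.7]]
cradle [ 0.5375 -0.077  -0.1339] [[0.1, -0.8], [-0.4, 1.1], [0.4, -0.2], [-0.0, 0.5], [0.7, 0.0], [-0.5, -0.5]]
rack [ 0.5088 -0.3563 -0.0437] [[-0.4, -0.2], [-1.0, -1.2], [0.5, 0.1], [-0.2, -0.3], [0.0, -0.3], [0.4, 0.4], [0.1, 0.5], [-0.3, -0.3], [-0.1, -0.2]]
```

```bash
cat > plan.py <<'E'
from h import *
def plan(pos,R=None,obs=None):
    o=obs or robot.get_obs(); R0=np.array(o["eef_rot"]); p0=np.array(o["ee_pos"])
    d=R0.T@(np.array(pos)-p0)*100
    rv=Ro.from_matrix(R0.T@R).as_rotvec() if R is not None else np.zeros(3)
    print("dpos cm",d.round(2).tolist(),"rot",rv.round(3).tolist(),"|d|mm",round(np.linalg.norm(d)*10),"deg",round(np.degrees(np.linalg.norm(rv)),1))
def Rdown(yaw): # tool y at world angle yaw, z down
    y=np.array([np.cos(yaw),np.sin(yaw),0]);z=np.array([0,0,-1.]);return np.c_[np.cross(y,z),y,z]
def st():
    o=robot.get_obs(); print("t",round(o["time_s"],2),"p",o["ee_pos"].round(4),"F",o["ft_force"].round(1),"gap",round(o["finger_gap"],3),"j",o["joint_positions"].round(1)); return o
E
python3 -c "
from plan import *
plan([.64,.014,.33],Rdown(np.pi/2+.198)); robot"
```

```text
dpos cm [-61.11, -43.39, -12.79] rot [-0.001, -0.001, -0.479] |d|mm 760 deg 27.4
```

```bash
python3 -m inch '{"delta_pos":[[-61.1,-43.4,-12.8],[-61.1,-43.4,-12.8],[-61.1,-43.4,-12.8],[-61.1,-43.4,-12.8],[-61.1,-43.4,-12.8],[-61.1,-43.4,-12.8],[-61.1,-43.4,-12.8],[-61.1,-43.4,-12.8]],"angular":[[0,0,-0.479],[0,0,-0.479],[0,0,-0.479],[0,0,-0.479],[0,0,-0.479],[0,0,-0.479],[0,0,-0.479],[0,0,-0.479]],"grip":[1,1,1,1,1,1,1,1]}' 20
python3 -c "
from plan import *
st();plan([.64,.014,.33],Rdown(np.pi/2+.198))"
```

```text
time_s: 0.95
ee_pos: [0.4162, 0.2947, 0.2691]
eef_rot: [[-0.98, -0.197, 0.0], [-0.197, 0.98, 0.0], [-0.0, 0.0, -1.0]]
ft_force: [0.8, 0.7, 0.4]
finger_gap: 0.357
t 0.95 p [0.4162 0.2947 0.2691] F [0.8 0.7 0.4] gap 0.357 j [ 26.4  -5.5  99.3   0.   86.2 -74.9]
dpos cm [-16.41, -31.93, -6.09] rot [0.0, 0.0, 0.0] |d|mm 364 deg 0.0
```

```bash
python3 -m inch '{"delta_pos":[[-16.4,-31.9,-6.1],[-16.4,-31.9,-6.1],[-16.4,-31.9,-6.1],[-16.4,-31.9,-6.1],[-16.4,-31.9,-6.1],[-16.4,-31.9,-6.1],[-16.4,-31.9,-6.1],[-16.4,-31.9,-6.1]],"angular":[[0,0,0],[0,0,0],[0,0,0],[0,0,0],[0,0,0],[0,0,0],[0,0,0],[0,0,0]],"grip":[1,1,1,1,1,1,1,1]}'
python3 - <<'E'
from plan import *
import json
st()
ci=camera_info("wrist"); im=camera("wrist")
np.savez("w1.npz",im=im,**{k:np.array(v) for k,v in ci.items()})
show(im,"w1.png")
E
```

```text
time_s: 1.75
ee_pos: [0.6411, 0.0115, 0.3296]
eef_rot: [[-0.981, -0.193, 0.0], [-0.193, 0.981, -0.001], [-0.0, -0.001, -1.0]]
ft_force: [-0.9, 0.7, -0.9]
finger_gap: 0.007
t 1.75 p [0.6411 0.0115 0.3296] F [-0.9  0.7 -0.9] gap 0.007 j [-6.000e+00  1.210e+01  7.460e+01 -1.000e-01  9.320e+01 -1.071e+02]
```

View pics/w1.png

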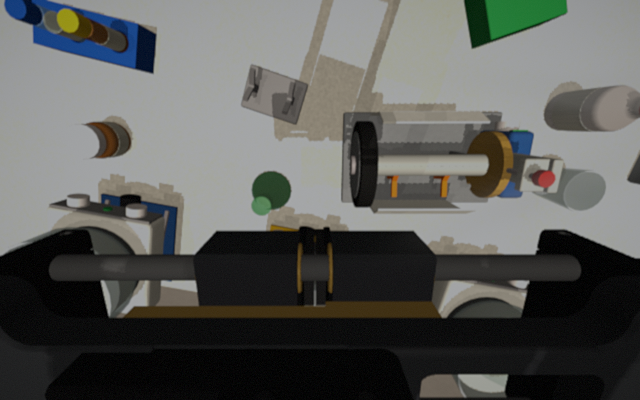

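The wrist view shows the rotator at (430,160), the cradle at (275,93), the rack at the top left, and orange saddles on the +x side at (394,185) and (445,185). I'll zoom in and refit all three.

```bash
python3 - <<'E'
import numpy as np
from h import show
im=np.load("w1.npz")["im"]
show(im,"w1a.png",s=4,crop=(330,90,530,230)); show(im,"w1b.png",s=5,crop=(0,0,160,90)); show(im,"w1c.png",s=6,crop=(230,50,330,140))
E
```

```text
(no output)
```

View pics/w1a.png

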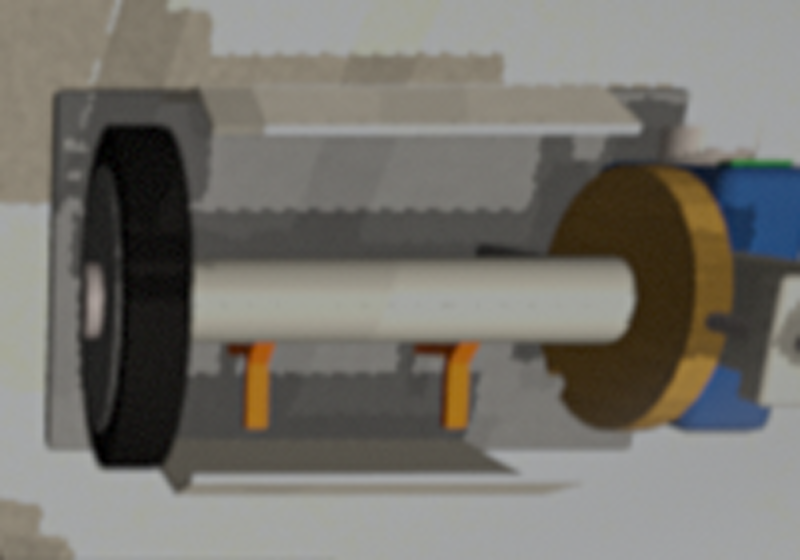

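View pics/w1b.png

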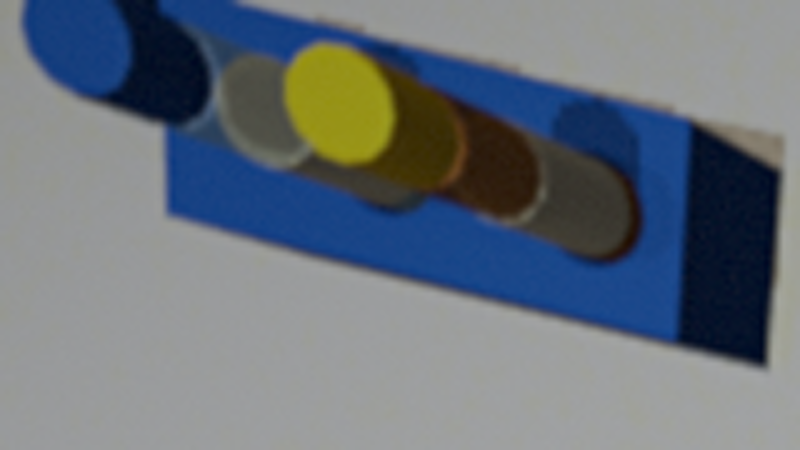

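View pics/w1c.png

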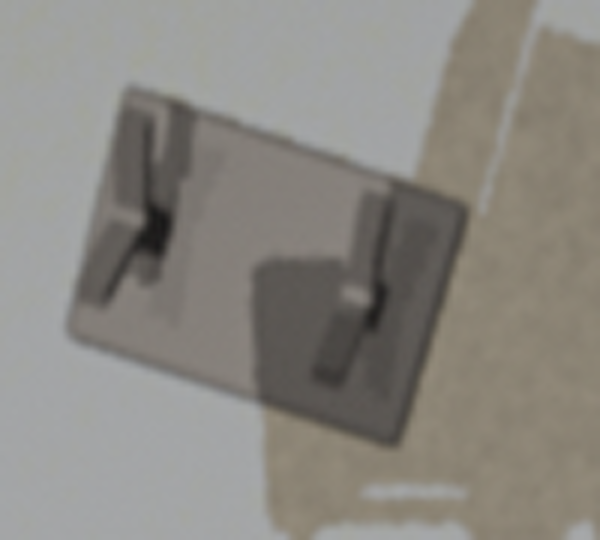

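```bash
cat > fit1.py <<'E'
from h import *
S=camera_info("scene");D=camera_info("side")
w=np.load("w1.npz"); Wc={k:w[k] for k in w.files if k!="im"}
def fit(obs,x0):
    def r(p):
        out=[]
        for ci,L,uv in obs:
            L=L(p) if callable(L) else L
            out+=list((proj(ci,W(p,L))[0]-uv))
        return np.array(out)
    s=least_squares(r,x0,loss="soft_l1"); return s.x,r(s.x).reshape(-1,2)
o1=(290,200);o2=(225,120);d1=(230,140);d2=(260,200);a=lambda x,y:zu((x,y),(330,90),4);b=lambda x,y:zu((x,y),(0,0),5);c=lambda x,y:zu((x,y),(230,50),6)
rot=[(S,(.08,-.118,.015),zu((75,333),o1)),(S,(.08,.152,.015),zu((460,530),o1)),(S,(-.08,.152,.015),zu((566,343),o1)),
(D,(.08,-.118,.015),zu((590,328),d1)),(D,(-.08,-.118,.015),zu((405,375),d1)),(D,(-.08,.152,.015),zu((262,240),d1)),
(D,lambda p:(0,p[3]-.011,.085),zu((490,252),d1)),
(Wc,(-.08,-.118,.015),a(55,90)),(Wc,(.08,-.118,.015),a(45,447)),(Wc,lambda p:(0,p[3]+.011,.15),a(190,298)),
(Wc,lambda p:(-.065,p[3],.085),a(143,125)),(Wc,lambda p:(.065,p[3],.085),a(140,467)),(Wc,lambda p:(0,p[3]-.011,.085),a(90,299))]
p,e=fit(rot,[.6,.1,0,-.095]);print("rot",p.round(4));print(e.round(1).tolist())
f=lambda x,y,z:(lambda p:(x,y+p[3],z))
cr=[(S,f(.035,-.05,.01),zu((320,455),o2)),(S,f(.035,.05,.01),zu((410,532),o2)),(S,f(-.035,.05,.01),zu((485,488),o2)),
(D,f(-.035,-.05,.01),zu((415,512),d1)),(D,f(.035,-.05,.01),zu((515,505),d1)),(D,f(-.035,.05,.01),zu((395,437),d1)),
(Wc,f(-.035,-.05,.01),c(130,88)),(Wc,f(-.035,.05,.01),c(468,208)),(Wc,f(.035,.05,.01),c(397,443)),(Wc,f(.035,-.05,.01),c(70,335)),
(Wc,(-.022,-.031,.065),c(137,110)),(Wc,(.022,-.031,.065),c(95,300)),(Wc,(-.022,.031,.065),c(375,193)),(Wc,(.022,.031,.065),c(326,380))]
p,e=fit(cr,[.5,-.1,0,0]);print("cradle centred on blades",p.round(4));print(e.round(1).tolist())
ra=[(S,(.031,-.075,.05),zu((72,193),o2)),(S,(.031,.075,.05),zu((200,297),o2)),(S,(-.031,.075,.05),zu((257,249),o2)),
(D,(-.031,.075,.05),zu((320,313),d2)),(D,(-.031,-.075,.05),zu((398,488),d2)),(D,(.031,-.075,.05),zu((510,464),d2)),
(S,lambda p:(p[3],.048+p[4],.138),zu((192,161),o2)),(D,lambda p:(p[3],.048+p[4],.138),zu((390,205),d2)),(D,(0,-.012,.138),zu((424,268),d2)),
(Wc,(-.031,.075,.05),b(692,120)),(Wc,(.031,.075,.05),b(678,340)),(Wc,lambda p:(p[3],.048+p[4],.138),b(340,103)),(Wc,(.031,.075,0),b(766,365)),(Wc,(-.031,.075,0),b(780,170))]
p,e=fit(ra,[.5,-.3,0,0,0]);print("rack",p.round(4));print(e.round(1).tolist());print("tube top",W(p,(p[3],.048+p[4],.138)))
E
python3 fit1.py
```

```text
rot [ 0.5961  0.1723  0.2    -0.0939]
[[-0.9, -0.5], [-0.5, 1.1], [0.7, -1.1], [0.5, -0.1], [0.9, 0.6], [-0.6, -1.1], [1.2, 2.1], [-0.0, -0.8], [0.7, 1.0], [2.1, 6.9], [-1.1, -1.0], [-3.7, -1.3], [3.2, -0.1]]
cradle centred on blades [ 0.5371 -0.0799 -0.1238  0.0013]
[[-0.2, -0.9], [-0.5, 0.8], [0.2, -0.6], [0.2, 0.9], [1.0, 0.2], [-0.6, -0.2], [-0.2, -1.1], [1.5, -0.7], [0.9, 1.5], [-0.8, 0.4], [-0.2, 0.7], [-0.7, -0.8], [0.6, 1.0], [0.3, -0.6]]
rack [ 5.081e-01 -3.592e-01 -4.630e-02  6.000e-04  2.000e-04]
[[-0.7, -0.7], [-1.4, -1.7], [0.1, -0.3], [-0.1, 0.3], [0.0, 0.6], [0.5, 1.2], [-0.4, 0.1], [0.1, 0.3], [-0.0, 0.5], [0.3, -0.8], [-0.1, 0.2], [0.2, -0.1], [0.7, 0.9], [1.4, -0.1]]
tube top [[ 0.51089646 -0.31110103  0.138     ]]
```

```bash
python3 - <<'E'
from plan import *
p=[.5961,.1723,.2]
for d in (.03,-.03): print(W(p,(d,-.095,.15)))
plan(W(p,(.03,-.095,.17))[0],Rdown(np.pi/2+.2))
E
```

```text
[[0.64437558 0.08515376 0.15      ]]
[[0.58557159 0.0732336  0.15      ]]
dpos cm [-1.75, 7.17, 15.93] rot [-0.001, -0.0, -0.006] |d|mm 176 deg 0.4
```

```bash
python3 -m inch '{"delta_pos":[[-1.75,7.15,4],[-1.75,7.15,9],[-1.75,7.15,13],[-1.75,7.15,15.9],[-1.75,7.15,15.9]],"angular":[[0,0,-0.006],[0,0,-0.006],[0,0,-0.006],[0,0,-0.006],[0,0,-0.006]],"grip":[1,1,1,1,1]}'
python3 - <<'E'
from plan import *
st()
show(camera("side"),"s1.png",s=5,crop=(250,120,400,230))
show(camera("scene"),"c1.png",s=4,crop=(290,160,450,310))
st();plan(W([.5961,.1723,.2],(.03,-.095,.151))[0],Rdown(np.pi/2+.2))
E
```

```text
time_s: 2.3
ee_pos: [0.636, 0.0913, 0.1627]
eef_rot: [[-0.979, -0.205, -0.014], [-0.205, 0.979, 0.0], [0.014, 0.003, -1.0]]
ft_force: [-1.6, -0.2, -0.8]
finger_gap: 0.004
t 2.3 p [0.636  0.0913 0.1627] F [-1.6 -0.2 -0.8] gap 0.004 j [   1.1   17.3   86.2    0.    77.3 -100.7]
t 2.4 p [0.6413 0.0904 0.171 ] F [ 0.1 -0.4  1.1] gap 0.004 j [   1.    17.    85.6    0.    77.5 -100.7]
dpos cm [-0.2, -0.58, 2.0] rot [0.0, -0.002, 0.005] |d|mm 21 deg 0.3
```

View pics/s1.png

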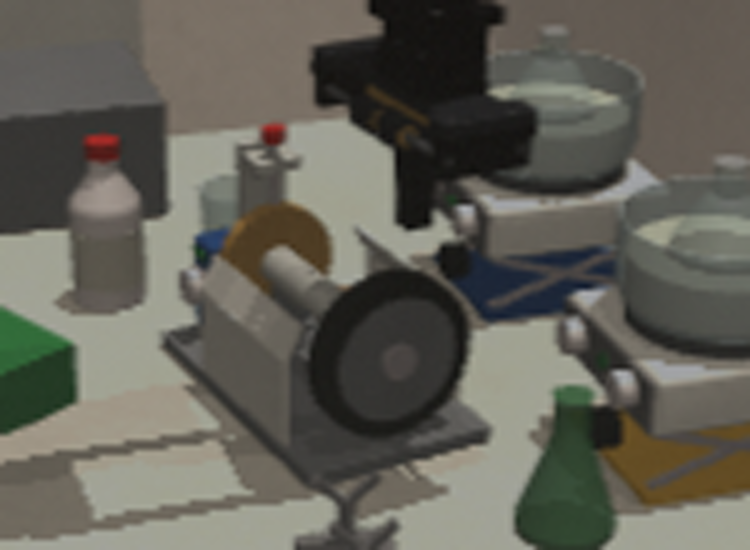

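View pics/c1.png

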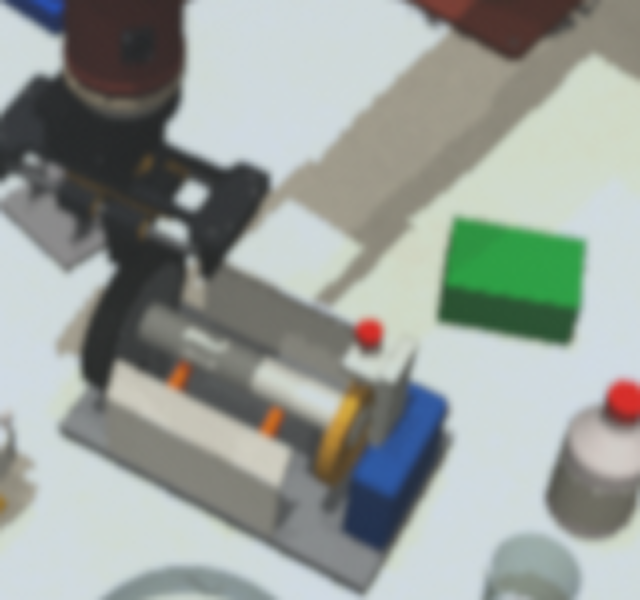

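Above the wheel, on its +x side. The saddles show at (180,375) and (272,420) in the scene zoom, and the knob is up. I'll press gently and watch the force.

```bash
python3 -m inch '{"delta_pos":[[-0.2,-0.6,1],[-0.2,-0.6,2.1],[-0.2,-0.6,2.2],[-0.2,-0.6,2.4],[-0.2,-0.6,2.5],[-0.2,-0.6,2.5]],"angular":[[0,0,0],[0,0,0],[0,0,0],[0,0,0],[0,0,0],[0,0,0]],"grip":[1,1,1,1,1,1]}'
```

```text
time_s: 3.0
ee_pos: [0.6454, 0.084, 0.146]
eef_rot: [[-0.979, -0.203, 0.0], [-0.203, 0.979, 0.0], [-0.0, -0.0, -1.0]]
ft_force: [-1.1, 0.3, -0.6]
finger_gap: 0.003
```

```bash
python3 -m inch '{"delta_pos":[[0,0,0.1],[0,0,0.2],[0,0,0.3],[0,0,0.3]],"angular":[[0,0,0],[0,0,0],[0,0,0],[0,0,0]],"grip":[1,1,1,1]}'
```

```text
time_s: 3.4
ee_pos: [0.6452, 0.0841, 0.1426]
eef_rot: [[-0.979, -0.203, -0.0], [-0.203, 0.979, -0.0], [0.0, 0.0, -1.0]]
ft_force: [1.0, -0.6, 0.2]
finger_gap: -0.0
```

```bash
python3 -m inch '{"delta_pos":[[0,0,0.1],[0,0,0.2],[0,0,0.3],[0,0,0.3]],"angular":[[0,0,0],[0,0,0],[0,0,0],[0,0,0]],"grip":[1,1,1,1]}'
```

```text
time_s: 3.8
ee_pos: [0.6452, 0.0841, 0.1396]
eef_rot: [[-0.979, -0.203, -0.0], [-0.203, 0.979, -0.0], [0.0, 0.0, -1.0]]
ft_force: [0.1, 0.4, -0.5]
finger_gap: 0.004
```

```bash
python3 - <<'E'
from plan import *
im=camera("side")
show(im,"s2.png",s=6,crop=(280,140,380,230))
show(camera("scene"),"c2.png",s=6,crop=(290,200,390,300))
st()
E
```

```text
t 3.9 p [0.6453 0.0841 0.1398] F [ 0.5 -0.2  0.5] gap 0.007 j [   0.5   18.8   86.8   -0.    74.4 -101.2]
```

View pics/s2.png

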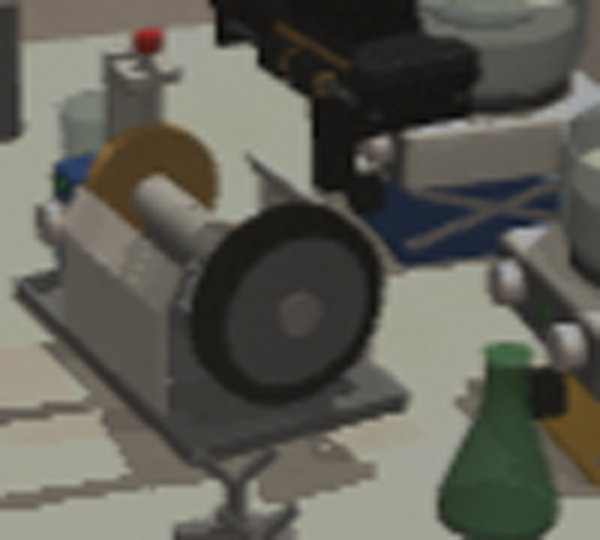

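View pics/c2.png

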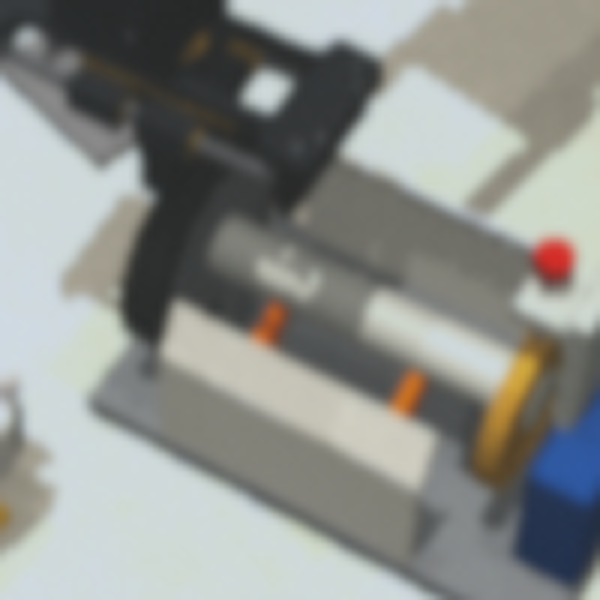

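```bash
python3 - <<'E'
from h import *
from plant import *
p=[.5961,.1723,.2]; t=np.linspace(0,2*np.pi,60)
segs=lambda ci:[proj(ci,W(p,np.c_[.065*np.sin(t),0*t+y,.085+.065*np.cos(t)])) for y in(-.106,-.084)]+[proj(ci,[.6453,.0841,.1398])]+[proj(ci,W(p,[(-.08,-.118,.015),(.08,-.118,.015),(.08,.152,.015),(-.08,.152,.015),(-.08,-.118,.015)]))]
for n,f,c in(("side","s3.png",(280,140,380,230)),("scene","c3.png",(290,200,390,300))):
    im=cv2.imread("pics/"+{"side":"s2.png","scene":"c2.png"}[n])
    ci=camera_info(n)
    for s in segs(ci):
        q=np.array([((a-c[0]+.5)*6-.5,(b-c[1]+.5)*6-.5) for a,b in s]).round().astype(int)
        if len(q)==1: cv2.circle(im,tuple(map(int,q[0])),5,(255,0,255),2)
        else: cv2.polylines(im,[q],False,(0,0,255),1)
    cv2.imwrite("pics/"+f,im)
E
```

View pics/s3.png

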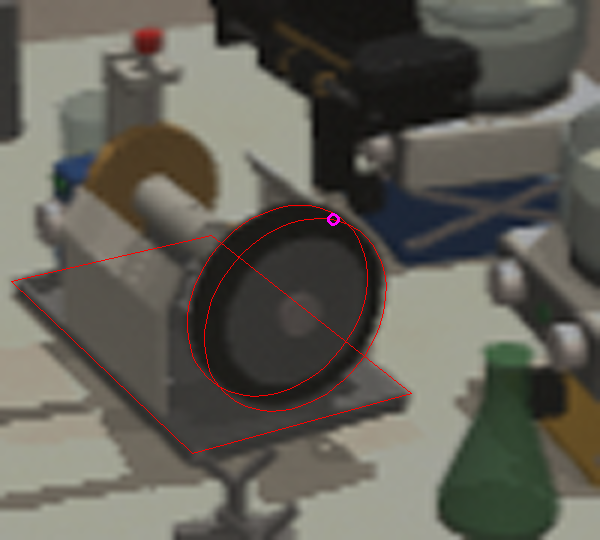

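View pics/c3.png

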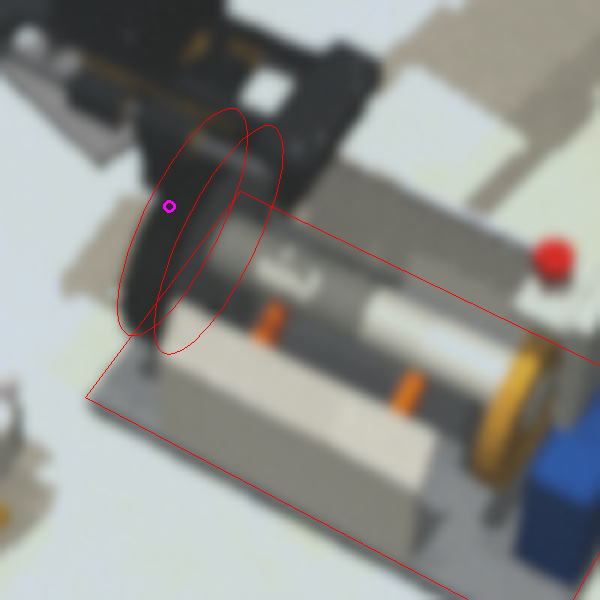

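```bash
python3 - <<'E'
import cv2,numpy as np
for a,b,c in(("pics/s2.png","pics/s4.png",(230,100,450,300)),("pics/c2.png","pics/c4.png",(60,80,320,380))):
    im=cv2.imread(a)[c[1]:c[3],c[0]:c[2]]
    im=(255*np.clip(im/110.,0,1)**.6).astype(np.uint8)
    cv2.imwrite(b,cv2.resize(im,None,fx=2,fy=2))
E
```

```text
(no output)
```

View pics/s4.png

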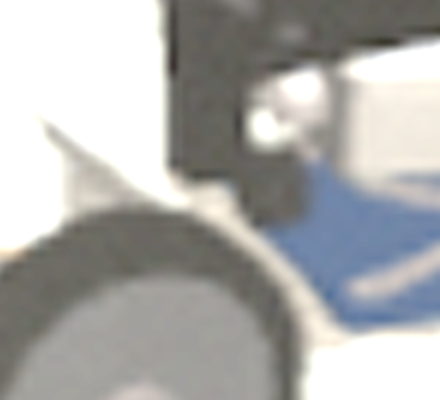

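View pics/c4.png

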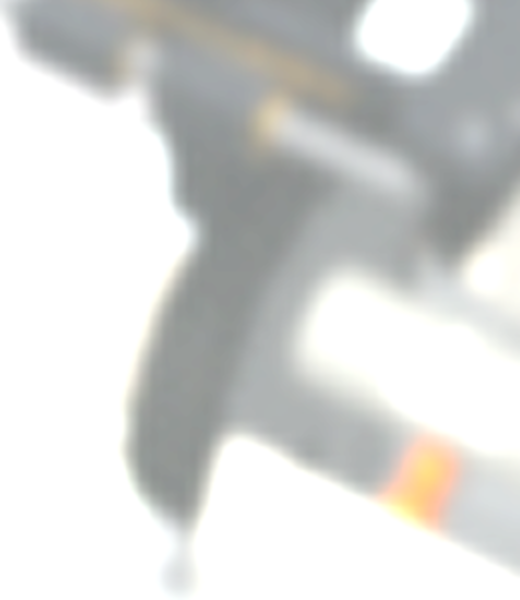

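```bash
python3 - <<'E'
from h import *
from plant import *
ci=camera_info("side");sc=camera_info("scene")
R=np.array([[-.9608,.2771,0],[.2771,.9608,0],[0,0,-1]]);T=np.array([.1729,.5999,.2013])
def fing(T,R,g):
    s=[]
    for sg in(-1,1):
        y0,y1=sg*g/2,sg*(g/2+.015)
        for z in(0,-.04):
            s.append([T+R@np.array(v) for v in((-.0095,y0,z),(.0095,y0,z),(.0095,y1,z),(-.0095,y1,z),(-.0095,y0,z))])
    return s
for n,c,f,s in((ci,(150,60,230,140),"side0",7),(sc,(520,140,640,230),"scene0",6)):
    im=cv2.imread(f"pics/{f}.png")[:,:,::-1]
    show(im,f+"f.png",[proj(n,np.array(q)) for q in fing(T,R,.087)],s=s,crop=c)
E
```

```text
(no output)
```

View pics/side0f.png

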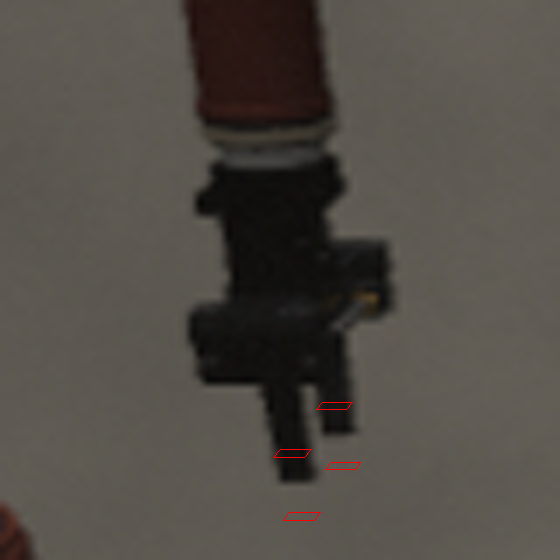

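View pics/scene0f.png

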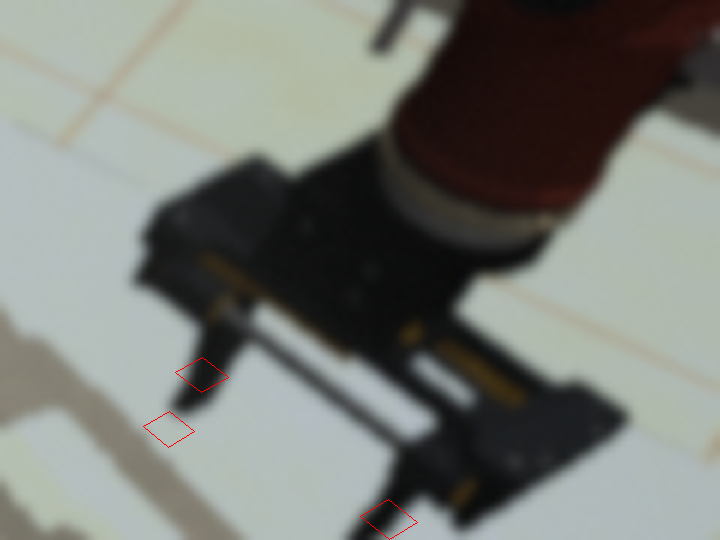

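```bash
python3 -m inch '{"delta_pos":[[0,0,0.2],[0,0,0.4],[0,0,0.5],[0,0,0.5]],"angular":[[0,0,0],[0,0,0],[0,0,0],[0,0,0]],"grip":[1,1,1,1]}' | egrep 'pos|force'; python3 -m inch '{"delta_pos":[[0,0,0.1],[0,0,0.2],[0,0,0.3],[0,0,0.3]],"angular":[[0,0,0],[0,0,0],[0,0,0],[0,0,0]],"grip":[1,1,1,1]}'| egrep 'pos|force'
```

```text
ee_pos: [0.6451, 0.0841, 0.1345]
ft_force: [0.3, -0.6, -1.1]
ee_pos: [0.6452, 0.0841, 0.1316]
ft_force: [-0.4, -0.0, 0.2]
```

```bash
python3 -m inch '{"delta_pos":[[0,0,0.1],[0,0,0.2],[0,0,0.3],[0,0,0.3]],"angular":[[0,0,0],[0,0,0],[0,0,0],[0,0,0]],"grip":[1,1,1,1]}'| egrep 'pos|force'
```

```text
ee_pos: [0.6452, 0.0841, 0.1286]
ft_force: [-0.2, 0.1, -0.1]
```

```bash
python3 - <<'E'
from plan import *
st()
show(camera("side"),"s5.png",s=8,crop=(310,140,380,210))
E
```

```text
t 5.1 p [0.6452 0.0841 0.1286] F [-0.2  0.1 -0.1] gap 0.006 j [   0.5   19.4   87.4    0.    73.3 -101.2]
```

View pics/s5.png

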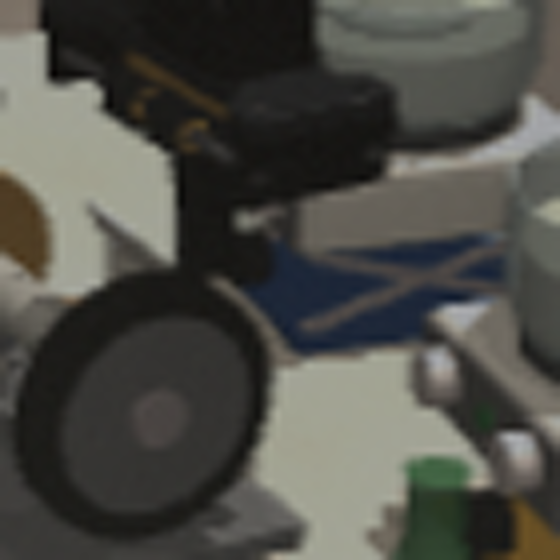

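The finger bottom (205,268) is now right at the tyre outline, and the visible tips end about 15–20 mm short of the TCP. I'll keep going in small steps.

```bash
for i in 1; do python3 -m inch '{"delta_pos":[[0,0,0.1],[0,0,0.2],[0,0,0.2]],"angular":[[0,0,0],[0,0,0],[0,0,0]],"grip":[1,1,1]}'| egrep 'pos|force';  python3 -m inch '{"delta_pos":[[0,0,0.1],[0,0,0.2],[0,0,0.2]],"angular":[[0,0,0],[0,0,0],[0,0,0]],"grip":[1,1,1]}'| egrep 'pos|force'; done
```

```text
ee_pos: [0.6453, 0.0841, 0.1268]
ft_force: [-0.4, 0.2, 0.9]
ee_pos: [0.6463, 0.0842, 0.126]
ft_force: [0.8, 1.2, 5.5]
```

```bash
python3 -m inch '{"delta_pos":[[0.5,0,-0.28],[1.0,0,-0.42],[1.5,0,-0.52],[2.0,0,-0.58],[2.0,0,-0.58]],"angular":[[0,0,0],[0,0,0],[0,0,0],[0,0,0],[0,0,0]],"grip":[1,1,1,1,1]}'| egrep 'pos|force'
```

```text
ee_pos: [0.6244, 0.0798, 0.1303]
ft_force: [-0.3, -0.7, 0.8]
```

```bash
python3 -m inch '{"delta_pos":[[0.3,0,0.15],[0.8,0,0.2],[1.3,0,0.2],[1.8,0,0.2],[1.8,0,0.2]],"angular":[[0,0,0],[0,0,0],[0,0,0],[0,0,0],[0,0,0]],"grip":[1,1,1,1,1]}'| egrep 'pos|force'
```

```text
ee_pos: [0.6084, 0.0765, 0.1301]
ft_force: [-2.3, 0.2, 9.1]
```

```bash
python3 - <<'E'
from plan import *
st()
show(camera("scene"),"c6.png",s=6,crop=(300,220,400,310))
E
```

```text
t 6.75 p [0.6084 0.0765 0.1301] F [-2.3  0.2  9.1] gap 0.006 j [  -0.2   14.3   93.4    0.    72.1 -101.9]
```

View pics/c6.png

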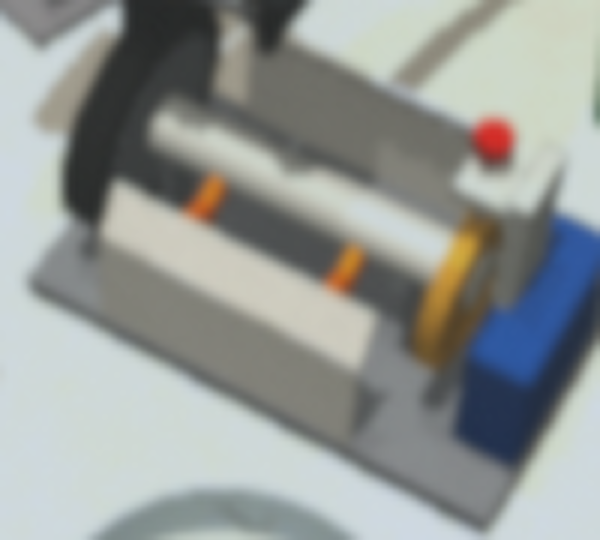

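```bash
python3 -m inch '{"delta_pos":[[0.6,0,0],[1.1,0,0.05],[1.6,0,0.13],[2.1,0,0.25],[2.6,0,0.4]],"angular":[[0,0,0],[0,0,0],[0,0,0],[0,0,0],[0,0,0]],"grip":[1,1,1,1,1]}'| egrep 'pos|force'
python3 - <<'E'
from plan import *
st()
show(camera("scene"),"c7.png",s=6,crop=(300,220,400,310))
E
```

```text
ee_pos: [0.5829, 0.071, 0.1253]
ft_force: [1.4, 1.6, 4.2]
t 7.3 p [0.5829 0.071  0.1253] F [1.4 1.6 4.2] gap 0.006 j [  -0.7   11.2   97.7   -0.    71.  -102.4]
```

View pics/c7.png

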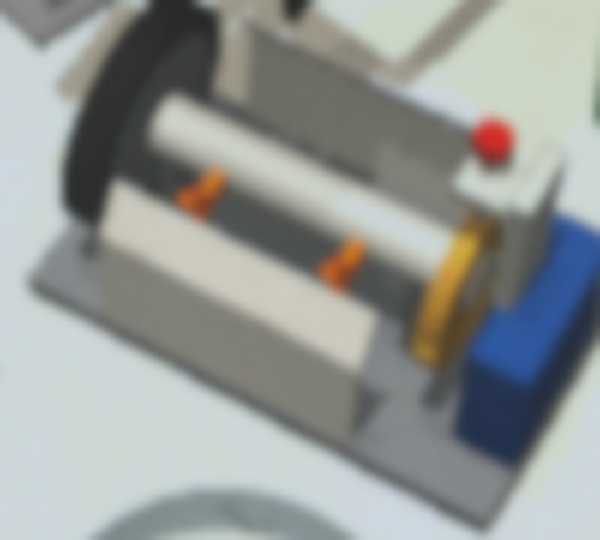

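```bash
python3 -m inch '{"delta_pos":[[0,0,-2],[-2.5,0,-2.5],[-6.3,0,-2.5],[-6.3,0,-1],[-6.3,0,-0.4],[-6.3,0,-0.2],[-6.3,0,-0.2]],"angular":[[0,0,0],[0,0,0],[0,0,0],[0,0,0],[0,0,0],[0,0,0],[0,0,0]],"grip":[1,1,1,1,1,1,1]}'| egrep 'pos|force'
```

```text
ee_pos: [0.6443, 0.0839, 0.1268]
ft_force: [3.0, 0.3, 3.2]
```

```bash
python3 -m inch '{"delta_pos":[[0.7,0,-0.18],[1.4,0,-0.3],[2.1,0,-0.34],[2.8,0,-0.34],[3.5,0,-0.34],[4.2,0,-0.33],[4.9,0,-0.26],[5.6,0,-0.12]],"angular":[[0,0,0],[0,0,0],[0,0,0],[0,0,0],[0,0,0],[0,0,0],[0,0,0],[0,0,0]],"grip":[1,1,1,1,1,1,1,1]}'| egrep 'pos|force'
python3 - <<'E'
from plan import *
st()
show(camera("scene"),"c8.png",s=6,crop=(300,220,400,310))
E
```

```text
ee_pos: [0.5884, 0.0723, 0.1275]
ft_force: [1.4, 0.9, 2.7]
t 8.85 p [0.5884 0.0723 0.1275] F [1.4 0.9 2.7] gap 0.005 j [  -0.6   12.    96.5   -0.    71.6 -102.3]
```

View pics/c8.png

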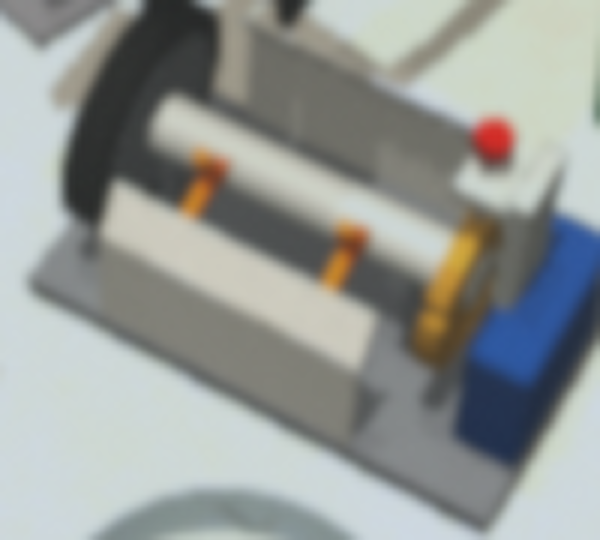

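The notch in the brass ring is visible at (432,310) and the saddles are rising. I'll make another stroke.

```bash
python3 -m inch '{"delta_pos":[[0,0,-2],[-2.5,0,-2.5],[-5.6,0,-2.5],[-5.6,0,-1],[-5.6,0,0],[-5.6,0,0.12],[-5.6,0,0.12]],"angular":[[0,0,0],[0,0,0],[0,0,0],[0,0,0],[0,0,0],[0,0,0],[0,0,0]],"grip":[1,1,1,1,1,1,1]}'| egrep 'pos|force'
python3 -m inch '{"delta_pos":[[0.7,0,-0.18],[1.4,0,-0.29],[2.1,0,-0.33],[2.8,0,-0.33],[3.5,0,-0.33],[4.2,0,-0.32],[4.9,0,-0.24],[5.6,0,-0.1]],"angular":[[0,0,0],[0,0,0],[0,0,0],[0,0,0],[0,0,0],[0,0,0],[0,0,0],[0,0,0]],"grip":[1,1,1,1,1,1,1,1]}'| egrep 'pos|force'
python3 - <<'E'
from plan import *
st()
show(camera("scene"),"c9.png",s=6,crop=(300,220,400,310))
E
```

```text
ee_pos: [0.6441, 0.084, 0.1266]
ft_force: [2.7, 1.2, 5.2]
ee_pos: [0.5883, 0.0723, 0.1273]
ft_force: [1.6, -0.4, 2.6]
t 10.4 p [0.5883 0.0723 0.1273] F [ 1.6 -0.4  2.6] gap 0.012 j [  -0.6   11.9   96.6   -0.    71.5 -102.3]
```

View pics/c9.png

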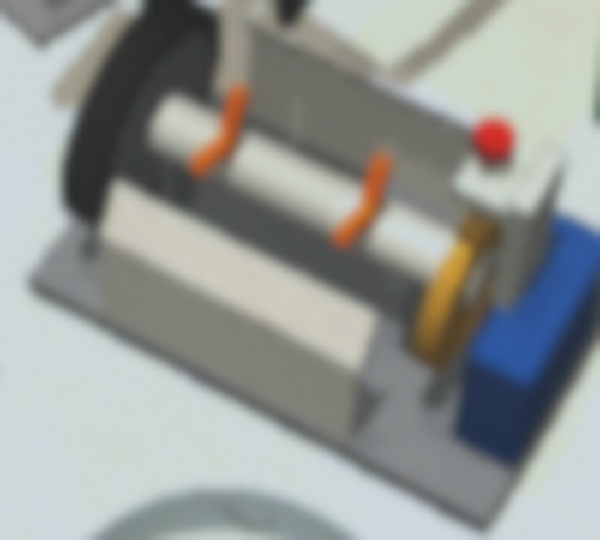

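```bash
python3 - <<'E'
from h import *
ci=camera_info("scene"); p=[.5961,.1723,.2]
for th in (0,.2,.3,.4,.5,.6,.8):
    out=[]
    for y in(-.04,.04):
        for lx,lz in((.022,.05),(0,.028),(-.022,.05)):
            x=lx*np.cos(th)+lz*np.sin(th); z=.085-lx*np.sin(th)+lz*np.cos(th)
            u=proj(ci,W(p,(x,y,z)))[0]; out.append(((u-[300,220]+.5)*6-.5).round().astype(int).tolist())
    print(th,out)
E
```

```text
0 [[215, 128], [235, 124], [259, 67], [359, 198], [376, 192], [401, 135]]
0.2 [[205, 147], [230, 132], [249, 77], [349, 218], [371, 201], [391, 146]]
0.3 [[200, 158], [227, 136], [244, 83], [344, 229], [368, 206], [386, 152]]
0.4 [[196, 168], [225, 141], [238, 91], [339, 239], [366, 210], [381, 159]]
0.5 [[192, 178], [222, 146], [233, 98], [335, 249], [363, 215], [376, 168]]
0.6 [[189, 187], [220, 151], [227, 107], [332, 259], [361, 221], [371, 176]]
0.8 [[184, 205], [215, 161], [216, 125], [326, 277], [356, 231], [360, 195]]
```

About 0.4 rad remains. Now a slower, shorter stroke.

```bash
python3 -m inch '{"delta_pos":[[0,0,-2],[-2.2,0,-2.3],[-4.2,0,-2.0],[-4.2,0,-0.8],[-4.2,0,-0.25],[-4.2,0,-0.19],[-4.2,0,-0.19]],"angular":[[0,0,0],[0,0,0],[0,0,0],[0,0,0],[0,0,0],[0,0,0],[0,0,0]],"grip":[1,1,1,1,1,1,1]}'| egrep 'pos|force'
python3 -m inch '{"delta_pos":[[0.3,0,-0.02],[0.6,0,-0.04],[0.9,0,-0.04],[1.2,0,-0.04],[1.5,0,-0.04],[1.8,0,-0.04],[2.1,0,-0.04]],"angular":[[0,0,0],[0,0,0],[0,0,0],[0,0,0],[0,0,0],[0,0,0],[0,0,0]],"grip":[1,1,1,1,1,1,1]}'| egrep 'pos|force'
python3 - <<'E'
from plan import *
st()
show(camera("scene"),"c10.png",s=6,crop=(300,220,400,310))
E
```

```text
ee_pos: [0.6304, 0.0811, 0.1297]
ft_force: [2.3, 0.7, 6.8]
ee_pos: [0.609, 0.0768, 0.1301]
ft_force: [0.1, 1.4, 7.4]
t 11.85 p [0.609  0.0768 0.1301] F [0.1 1.4 7.4] gap 0.003 j [  -0.2   14.5   93.2    0.    72.3 -101.9]
```

View pics/c10.png

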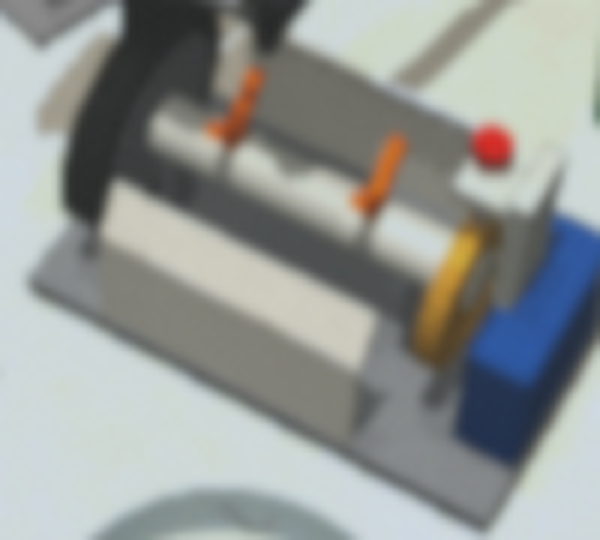

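```bash
cat > knob.py <<'E'
from h import *
def knob(n,box):
    im=camera(n).astype(int); x0,y0,x1,y1=box; s=im[y0:y1,x0:x1]; w=np.clip(s[...,0]-1.6*np.maximum(s[...,1],s[...,2]),0,None)
    yy,xx=np.mgrid[y0:y1,x0:x1]; return round((w*xx).sum()/w.sum(),2),round((w*yy).sum()/w.sum(),2)
if __name__=="__main__":
    print("scene",knob("scene",(372,234,392,254)),"side",knob("side",(296,138,314,154)))
    for f in("c6.png","c9.png","c10.png"):
        s=cv2.imread("pics/"+f)[90:190,440:540].astype(int); w=np.clip(s[...,2]-1.6*np.maximum(s[...,1],s[...,0]),0,None)
        yy,xx=np.mgrid[90:190,440:540]; print(f,(w*xx).sum()/w.sum()/6+300,(w*yy).sum()/w.sum()/6+220)
E
python3 -m inch '{"delta_pos":[[0.3,0,0],[0.6,0,0],[0.6,0,0]],"angular":[[0,0,0],[0,0,0],[0,0,0]],"grip":[1,1,1]}'| egrep 'pos|force'; python3 knob.py
python3 -c "
from plan import *
show(camera('scene'),'c11.png',s=6,crop=(300,220,400,310))"
```

```text
ee_pos: [0.6032, 0.0756, 0.1299]
ft_force: [1.2, 1.5, 6.4]
scene (np.float64(381.52), np.float64(243.88)) side (np.float64(303.73), np.float64(147.34))
c6.png 382.1922586797043 243.20017694097604
c9.png 382.1916525842639 243.2093193538987
c10.png 381.9259693028827 244.29217889041894
```

View pics/c11.png

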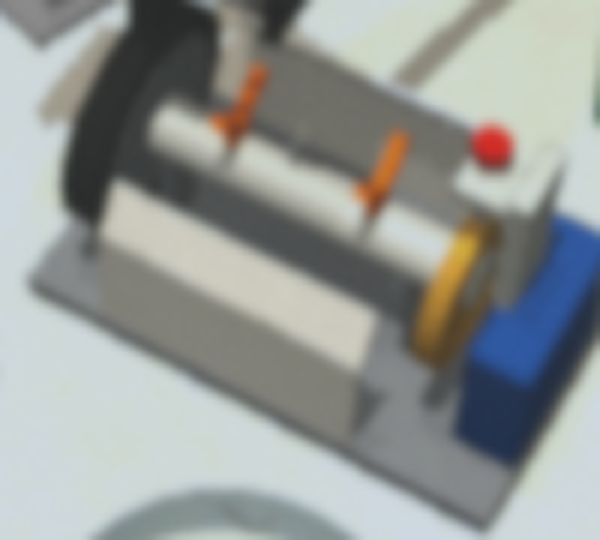

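```bash
python3 -m inch '{"delta_pos":[[0.4,0,0.0],[0.8,0,0.03],[1.2,0,0.05]],"angular":[[0,0,0],[0,0,0],[0,0,0]],"grip":[1,1,1]}'| egrep 'pos|force'; 
python3 -c "
from plan import *
im=camera('scene');show(im,'c12.png',s=6,crop=(300,220,400,310))
a=cv2.imread('pics/c11.png').astype(int);b=cv2.imread('pics/c12.png').astype(int);print(abs(a-b)[40:330,180:540].max(2).mean(), (abs(a-b)[40:330,180:540].max(2)>40).sum())
import knob;print(knob.knob('scene',(372,234,392,254)))"
```

```text
ee_pos: [0.5906, 0.0729, 0.1283]
ft_force: [0.8, -1.2, 0.0]
2.912404214559387 1060
(np.float64(381.52), np.float64(243.88))
```

View pics/c12.png

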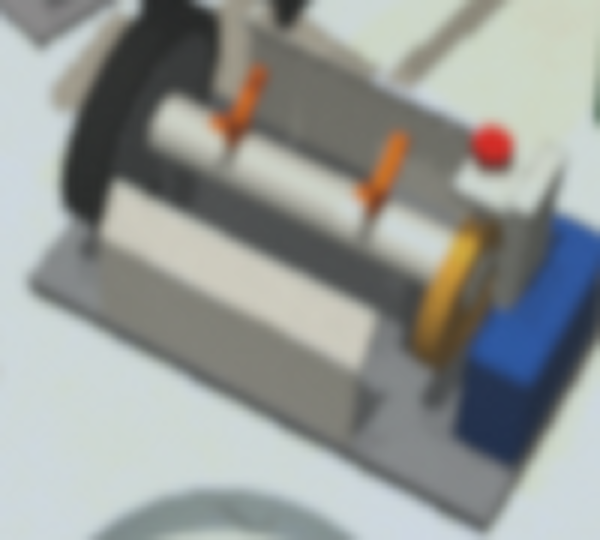

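Locked: the finger slid 13 mm further while the saddles stayed put, and the knob is about 1.1 px lower. Before the grasp I'll retreat and check where the fingertips lie relative to the TCP.

```bash
python3 -m inch '{"delta_pos":[[0,0,-5],[0,0,-10],[0,0,-12],[0,0,-12]],"angular":[[0,0,0],[0,0,0],[0,0,0],[0,0,0]],"grip":[0.45,0.45,0.45,0.45]}'
python3 - <<'E'
from plan import *
o=st()
ci=camera_info("wrist"); im=camera("wrist")
np.savez("w2.npz",im=im,**{k:np.array(v) for k,v in ci.items()})
R=o["eef_rot"];T=o["ee_pos"]
g=.048
pts=[]
for b in(0,.01,.02,.03):
    q=proj(ci,np.array([T+R@[x,y,-b] for x,y in((.0095,-.024),(.0095,.024))])); print(b,q.round(0).tolist())
show(im,"w2.png")
p=camera_info("wrist")
print("cam in tool",(R.T@(ci["position"]-T)).round(4))
w=onz(ci,110,140,.04);
S=camera_info("scene")
print("jar via scene",onz(S,227,190,.04))
E
```

```text
time_s: 13.15
ee_pos: [0.594, 0.073, 0.2535]
eef_rot: [[-0.979, -0.203, 0.006], [-0.203, 0.979, -0.0], [-0.006, -0.001, -1.0]]
ft_force: [0.2, 0.1, -0.2]
finger_gap: 0.28
t 13.15 p [0.594  0.073  0.2535] F [ 0.2  0.1 -0.2] gap 0.28 j [  -0.5    7.1   88.3   -0.    84.3 -102.2]
0 [[280.0, 218.0], [350.0, 218.0]]
0.01 [[278.0, 223.0], [352.0, 223.0]]
0.02 [[276.0, 229.0], [354.0, 229.0]]
0.03 [[274.0, 235.0], [357.0, 235.0]]
cam in tool [ 0.0717 -0.0005 -0.1821]
jar via scene [ 0.66820522 -0.34129925  0.04      ]
```

View pics/w2.png

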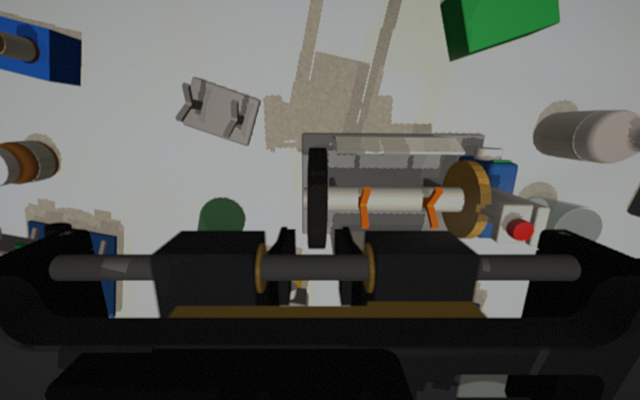

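Both the wrist image and the wheel contact put the fingertips about 19 mm short of the reported TCP, so I'll place the tube axis about 31 mm behind it. Next is the tilted pre-grasp at the rack.

```bash
cat > geo.py <<'E'
from plan import *
yc=-.124; X=np.array([np.cos(yc),np.sin(yc),0]);Y=np.array([-np.sin(yc),np.cos(yc),0]);Z=np.array([0,0,1.])
s=c=np.sqrt(.5); G=.031
def RR(z): return np.c_[np.cross(X,z),X,z]
zr=-s*Z-c*Y; Rrack=RR(zr)
zc=s*Y-c*Z; Rcr=RR(zc)
Rv=RR(-Z)
tube=np.array([.5109,-.3111,.138])
grip_r=tube-[0,0,.012]
T_rack=grip_r+G*zr
Cmid=np.array([.5371,-.0799,.065])-.004*Y
grip_c=Cmid-(.065-.012)*Y
T_cr=grip_c+G*zc
E
python3 - <<'E'
from geo import *
print(T_rack,T_cr)
print("pre",T_rack-.08*zr); plan(T_rack-.08*zr+[0,0,.1],Rrack); plan([.5,-.15,.33],Rv)
E
```

```text
[ 0.50818884 -0.332852    0.10407969] [ 0.53276126 -0.11471034  0.04307969]
pre [ 0.51518538 -0.2767178   0.16064823]
dpos cm [14.69, -32.67, -1.02] rot [0.741, -0.528, 1.787] |d|mm 358 deg 114.9
dpos cm [13.59, -19.96, -7.96] rot [0.001, 0.002, 1.899] |d|mm 254 deg 108.8
```

```bash
python3 -m inch '{"delta_pos":[[13.6,-20,-8],[13.6,-20,-8],[13.6,-20,-8],[13.6,-20,-8],[13.6,-20,-8],[13.6,-20,-8],[13.6,-20,-8],[13.6,-20,-8]],"angular":[[0,0,1.9],[0,0,1.9],[0,0,1.9],[0,0,1.9],[0,0,1.9],[0,0,1.9],[0,0,1.9],[0,0,1.9]],"grip":[0.42,0.42,0.42,0.42,0.42,0.42,0.42,0.42]}'
python3 - <<'E'
from geo import *
st();plan(T_rack-.08*zr+[0,0,.06],Rrack);plan(T_rack-.08*zr+[0,0,.06],Rv)
E
```

```text
time_s: 14.0
ee_pos: [0.4984, -0.1506, 0.3265]
eef_rot: [[-0.537, 0.843, -0.005], [0.844, 0.537, 0.002], [0.004, -0.003, -1.0]]
ft_force: [0.3, 0.3, -0.3]
finger_gap: 0.58
t 14.0 p [ 0.4984 -0.1506  0.3265] F [ 0.3  0.3 -0.3] gap 0.58 j [-25.5  -4.6  92.4  -0.   92.4 -58. ]
dpos cm [-11.58, -5.32, 10.55] rot [0.267, -0.756, 0.656] |d|mm 165 deg 59.4
dpos cm [-11.58, -5.32, 10.55] rot [-0.004, -0.003, 0.691] |d|mm 165 deg 39.6
```

```bash
python3 -m inch '{"delta_pos":[[-11.6,-5.3,10.5],[-11.6,-5.3,10.5],[-11.6,-5.3,10.5],[-11.6,-5.3,10.5],[-11.6,-5.3,10.5],[-11.6,-5.3,10.5],[-11.6,-5.3,10.5],[-11.6,-5.3,10.5]],"angular":[[0.267,-0.756,0.656],[0.267,-0.756,0.656],[0.267,-0.756,0.656],[0.267,-0.756,0.656],[0.267,-0.756,0.656],[0.267,-0.756,0.656],[0.267,-0.756,0.656],[0.267,-0.756,0.656]],"grip":[0.42,0.42,0.42,0.42,0.42,0.42,0.42,0.42]}'
python3 - <<'E'
from geo import *
st();
ci=camera_info("wrist"); im=camera("wrist")
np.savez("w3.npz",im=im,**{k:np.array(v) for k,v in ci.items()})
show(im,"w3.png",[proj(ci,[[.5109,-.3111,.138]])])
show(camera("side"),"s6.png",s=4,crop=(250,130,420,280))
st();plan(T_rack-.08*zr,Rrack)
E
```

```text
time_s: 14.8
ee_pos: [0.5162, -0.2739, 0.2181]
eef_rot: [[0.076, 0.994, -0.084], [0.702, -0.113, -0.703], [-0.708, -0.006, -0.706]]
ft_force: [-0.3, -0.4, -1.6]
finger_gap: 0.581
t 14.8 p [ 0.5162 -0.2739  0.2181] F [-0.3 -0.4 -1.6] gap 0.581 j [-10.3   6.8 104.2 -47.6  73.   12.5]
t 14.9 p [ 0.5174 -0.2756  0.2215] F [-0.3  0.2 -0.2] gap 0.578 j [-10.5   6.6 104.  -47.5  72.9  12. ]
dpos cm [4.2, -0.19, 4.41] rot [0.007, -0.002, 0.01] |d|mm 61 deg 0.7
```

View pics/w3.png

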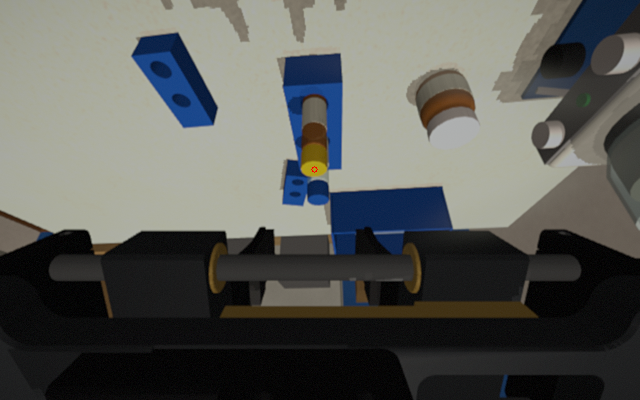

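View pics/s6.png

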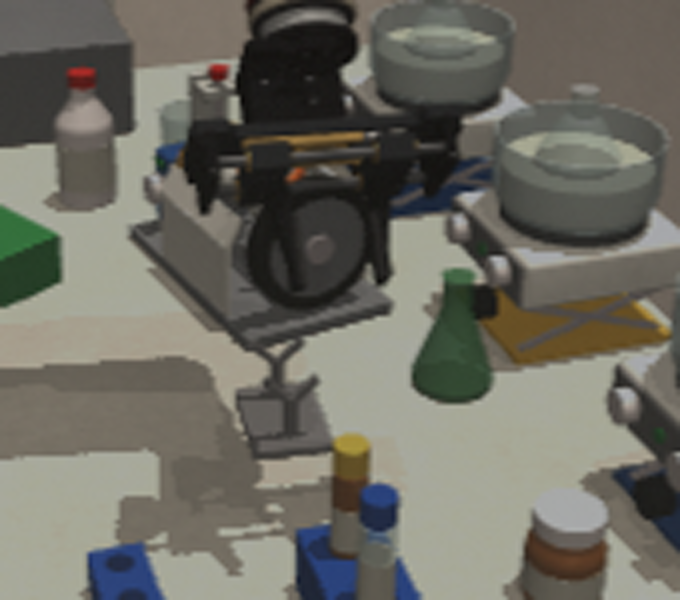

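The predicted cap centre falls right on the yellow cap at (314,169). The jaws line up, so I'll move in.

```bash
python3 -m inch '{"delta_pos":[[2.1,-0.1,2.2],[4.2,-0.2,4.4],[4.2,-0.2,5.4],[4.2,-0.2,5.4]],"angular":[[0,0,0.01],[0,0,0.01],[0,0,0.01],[0,0,0.01]],"grip":[0.42,0.42,0.42,0.42]}'
python3 - <<'E'
from geo import *
o=st();
ci=camera_info("wrist"); im=camera("wrist")
show(im,"w4.png",[proj(ci,[[.5109,-.3111,.138]])])
st();plan(T_rack,Rrack)
E
```

```text
time_s: 15.3
ee_pos: [0.5144, -0.2862, 0.156]
eef_rot: [[0.093, 0.992, -0.081], [0.701, -0.123, -0.703], [-0.707, 0.009, -0.707]]
ft_force: [1.1, -0.1, -0.0]
finger_gap: 0.578
t 15.3 p [ 0.5144 -0.2862  0.156 ] F [ 1.1 -0.1 -0. ] gap 0.578 j [-11.6  11.1 106.8 -49.8  67.3  18.1]
t 15.35 p [ 0.5154 -0.2861  0.1575] F [-0.5  0.8  0.1] gap 0.581 j [-11.5  11.1 106.7 -49.8  67.4  18.2]
dpos cm [0.44, -0.21, 7.12] rot [0.008, 0.001, -0.008] |d|mm 71 deg 0.7
```

View pics/w4.png

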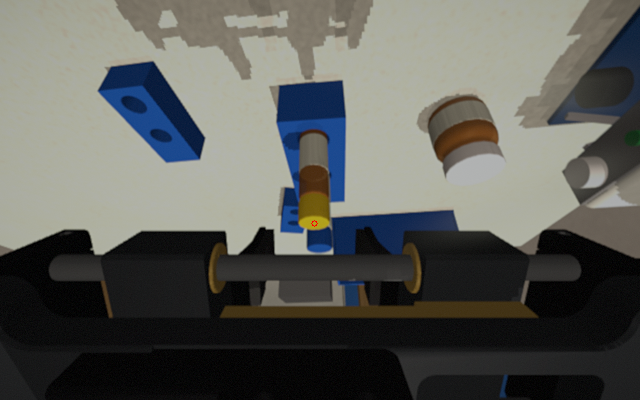

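```bash
python3 -m inch '{"delta_pos":[[0.4,-0.2,2],[0.4,-0.2,4],[0.4,-0.2,6],[0.4,-0.2,7.1],[0.4,-0.2,7.1],[0.4,-0.2,7.1]],"angular":[[0.008,0,-0.008],[0.008,0,-0.008],[0.008,0,-0.008],[0.008,0,-0.008],[0.008,0,-0.008],[0.008,0,-0.008]],"grip":[0.42,0.42,0.42,0.42,0.42,0.42]}'
python3 - <<'E'
from geo import *
o=st();
show(camera("side"),"s7.png",s=7,crop=(300,190,400,270))
ci=camera_info("wrist"); im=camera("wrist");show(im,"w5.png")
plan(T_rack,Rrack)
E
```

```text
time_s: 15.95
ee_pos: [0.5088, -0.332, 0.1041]
eef_rot: [[0.087, 0.992, -0.086], [0.701, -0.123, -0.703], [-0.708, 0.001, -0.706]]
ft_force: [0.2, 0.6, 0.1]
finger_gap: 0.578
t 15.95 p [ 0.5088 -0.332   0.1041] F [0.2 0.6 0.1] gap 0.578 j [-16.4  15.9 107.7 -53.1  60.8  19.9]
dpos cm [-0.07, -0.1, 0.13] rot [0.003, 0.001, -0.0] |d|mm 2 deg 0.2
```

View pics/s7.png

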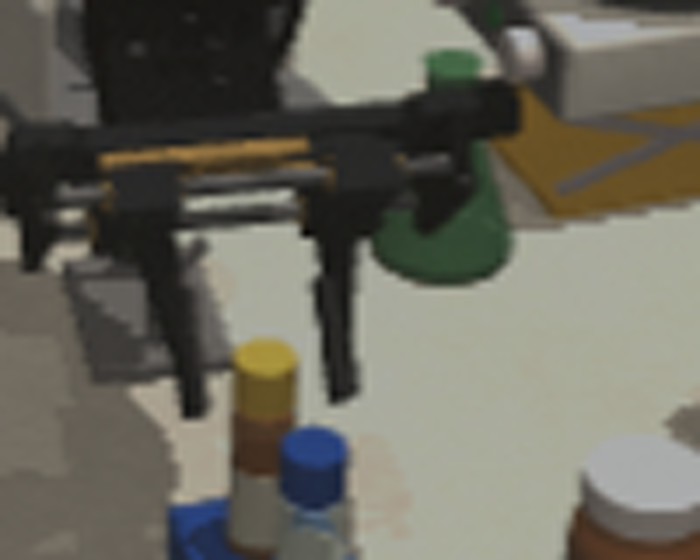

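View pics/w5.png

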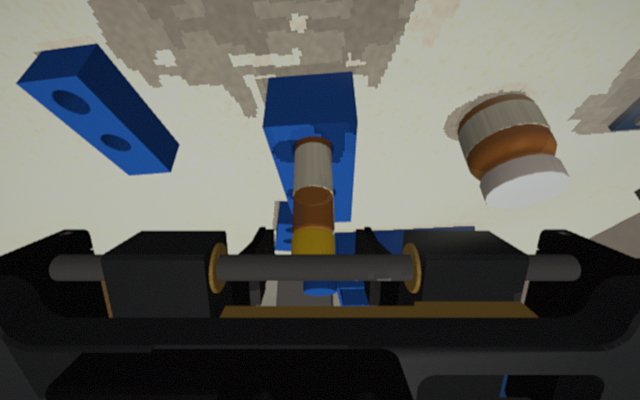

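The jaws straddle the cap symmetrically. Closing.

```bash
python3 -m inch '{"delta_pos":[[0,0,0],[0,0,0],[0,0,0],[0,0,0]],"angular":[[0,0,0],[0,0,0],[0,0,0],[0,0,0]],"grip":[1,1,1,1]}' 30
python3 -c "
from geo import *
R=np.array(robot.get_obs()['eef_rot']);print((R.T@[0,0,1]).round(3))"
```

```text
time_s: 16.45
ee_pos: [0.5088, -0.3315, 0.1037]
eef_rot: [[0.087, 0.993, -0.086], [0.701, -0.122, -0.703], [-0.708, 0.001, -0.706]]
ft_force: [0.0, -0.3, -0.6]
finger_gap: 0.298
[-0.708  0.001 -0.706]
```

```bash
python3 -m inch '{"delta_pos":[[-0.7,0,-0.7],[-1.8,0,-1.8],[-3.2,0,-3.2],[-4.8,0,-4.8],[-6.4,0,-6.4],[-7.8,0,-7.8],[-8.5,0,-8.5],[-8.5,0,-8.5]],"angular":[[0,0,0],[0,0,0],[0,0,0],[0,0,0],[0,0,0],[0,0,0],[0,0,0],[0,0,0]],"grip":[1,1,1,1,1,1,1,1]}'
python3 - <<'E'
from geo import *
o=st();
show(camera("side"),"s8.png",s=6,crop=(290,150,400,250))
show(camera("wrist"),"w6.png");plan(T_cr+[0,0,.12],Rcr)
E
```

```text
time_s: 17.25
ee_pos: [0.5097, -0.3319, 0.2267]
eef_rot: [[0.09, 0.992, -0.083], [0.7, -0.122, -0.704], [-0.708, 0.005, -0.706]]
ft_force: [-0.4, -0.0, -0.7]
finger_gap: 0.292
t 17.25 p [ 0.5097 -0.3319  0.2267] F [-0.4 -0.  -0.7] gap 0.292 j [-16.4   6.  104.1 -48.3  69.3   8.6]
dpos cm [19.68, -0.23, -11.16] rot [0.001, 1.571, 0.001] |d|mm 226 deg 90.0
```

View pics/s8.png

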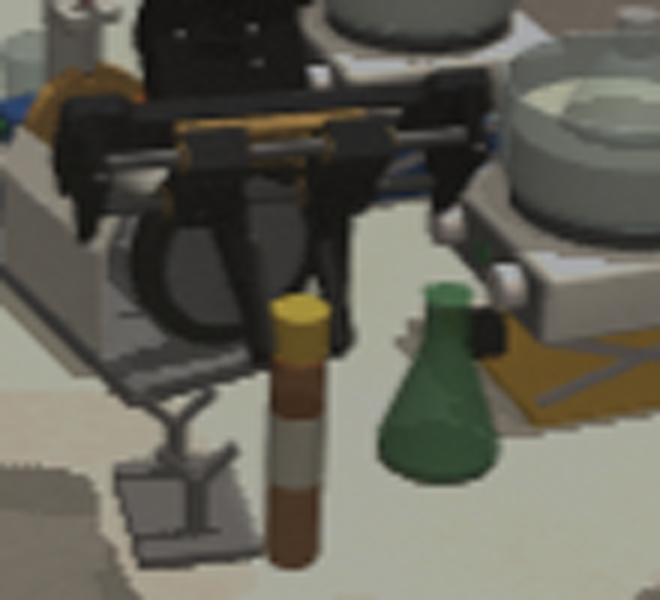

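View pics/w6.png

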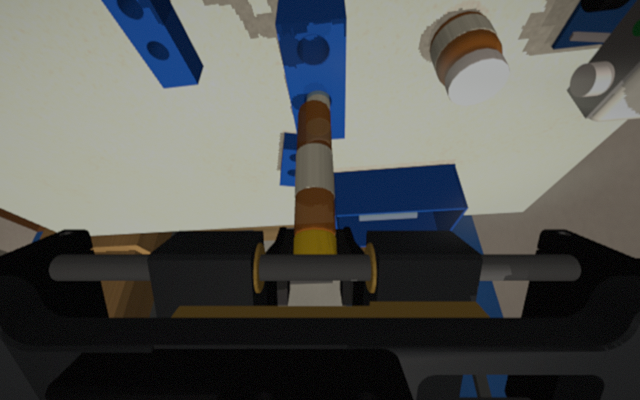

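The tube is held upright and clear of the rack. I'll swing it to horizontal above the cradle.

```bash
python3 -c "
from geo import *
plan(T_cr+[0,0,.19],Rcr)"
```

```text
dpos cm [14.73, -0.23, -16.1] rot [0.001, 1.571, 0.001] |d|mm 218 deg 90.0
```

```bash
python3 -m inch '{"delta_pos":[[1.5,0,-2],[3.5,-0.1,-4],[5.5,-0.1,-6.2],[7.5,-0.1,-8.4],[9.5,-0.1,-10.6],[11.5,-0.2,-12.8],[13,-0.2,-14.5],[14.7,-0.2,-16.1]],"angular":[[0,0.14,0],[0,0.28,0],[0,0.42,0],[0,0.56,0],[0,0.7,0],[0,0.84,0],[0,0.98,0],[0,1.12,0]],"grip":[1,1,1,1,1,1,1,1]}'
python3 -c "
from geo import *
st();plan(T_cr+[0,0,.12],Rcr)"
```

```text
time_s: 18.15
ee_pos: [0.5335, -0.1144, 0.2336]
eef_rot: [[0.115, 0.992, 0.042], [0.936, -0.122, 0.33], [0.332, 0.001, -0.943]]
ft_force: [0.2, 0.5, -0.9]
finger_gap: 0.29
t 18.15 p [ 0.5335 -0.1144  0.2336] F [ 0.2  0.5 -0.9] gap 0.29 j [-32.2   4.6  95.3  17.5  88.7 -27. ]
dpos cm [-2.38, -0.07, 6.64] rot [0.0, 0.447, 0.002] |d|mm 71 deg 25.6
```

```bash
python3 -m inch '{"delta_pos":[[-0.5,0,1],[-1,0,2.5],[-1.6,0,4.2],[-2.4,-0.1,6.6],[-2.4,-0.1,6.6],[-2.4,-0.1,6.6]],"angular":[[0,0.14,0],[0,0.28,0],[0,0.4,0],[0,0.447,0],[0,0.447,0],[0,0.447,0]],"grip":[1,1,1,1,1,1]}'
python3 - <<'E'
from geo import *
o=st()
# expected tube ends
R=np.array(o["eef_rot"]);T=np.array(o["ee_pos"]);g=T-G*R[:,2]
t=-(-R[:,2]*s+R[:,0]*c) # placeholder
tz=R@(Rcr.T@(-Y)); cap=g+.012*tz; bot=cap-.13*tz; print("cap",cap,"bot",bot)
for n,f,cr,sc in(("side","s9.png",(270,150,400,260),6),("scene","c13.png",(230,130,380,250),5)):
    ci=camera_info(n); show(camera(n),f,[proj(ci,np.array([cap,bot]))],s=sc,crop=cr)
plan(T_cr,Rcr)
E
```

```text
time_s: 18.75
ee_pos: [0.5315, -0.1157, 0.1623]
eef_rot: [[0.089, 0.992, 0.085], [0.704, -0.123, 0.699], [0.704, -0.003, -0.71]]
ft_force: [0.0, -0.2, -0.2]
finger_gap: 0.296
t 18.75 p [ 0.5315 -0.1157  0.1623] F [ 0.  -0.2 -0.2] gap 0.296 j [-43.7  20.2  94.6  34.5  94.8 -42.9]
cap [ 0.5273913  -0.14924294  0.18434484] bot [ 0.54335894 -0.02022822  0.18385939]
dpos cm [-8.46, -0.07, 8.75] rot [0.0, 0.007, 0.003] |d|mm 122 deg 0.4
```

View pics/s9.png

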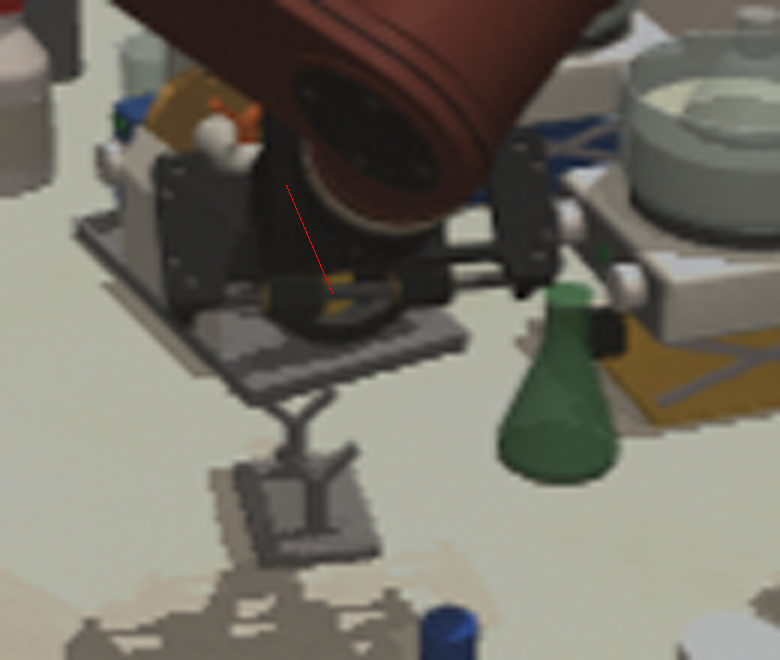

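View pics/c13.png

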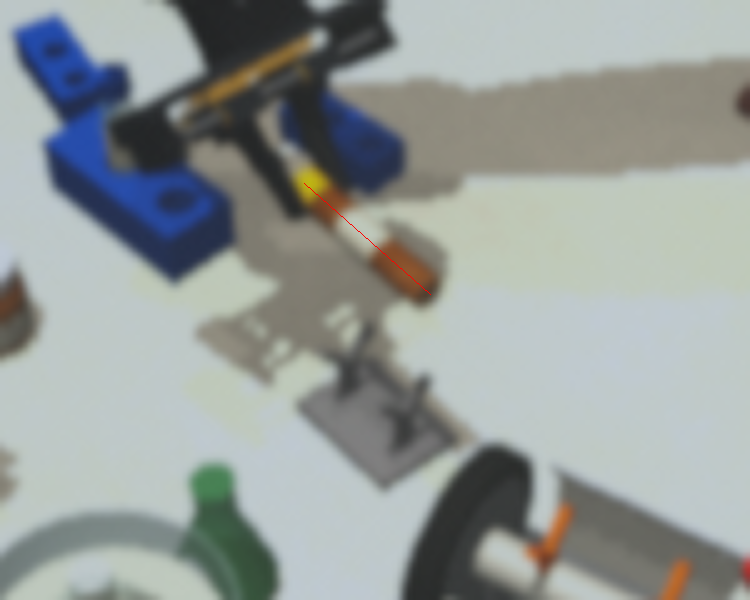

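The tube lies as predicted (red line) above the cradle. Lowering it.

```bash
python3 -m inch '{"delta_pos":[[-2.5,-0.1,2.8],[-5,-0.1,5.3],[-7,-0.1,7.3],[-7.7,-0.1,8],[-7.7,-0.1,8],[-7.7,-0.1,8]],"angular":[[0,0.007,0.003],[0,0.007,0.003],[0,0.007,0.003],[0,0.007,0.003],[0,0.007,0.003],[0,0.007,0.003]],"grip":[1,1,1,1,1,1]}'
python3 - <<'E'
from geo import *
o=st()
for n,f,cr,sc in(("side","s10.png",(270,150,400,260),6),("scene","c14.png",(230,130,380,250),5)):
    show(camera(n),f,s=sc,crop=cr)
plan(T_cr,Rcr)
E
```

```text
time_s: 19.45
ee_pos: [0.5327, -0.115, 0.0543]
eef_rot: [[0.087, 0.992, 0.089], [0.701, -0.124, 0.702], [0.707, 0.001, -0.707]]
ft_force: [0.2, -0.8, -0.5]
finger_gap: 0.285
t 19.45 p [ 0.5327 -0.115   0.0543] F [ 0.2 -0.8 -0.5] gap 0.285 j [-43.7  29.2  96.1  34.7  86.2 -49. ]
dpos cm [-0.75, -0.01, 0.84] rot [0.002, -0.0, 0.001] |d|mm 11 deg 0.1
```

View pics/c14.png

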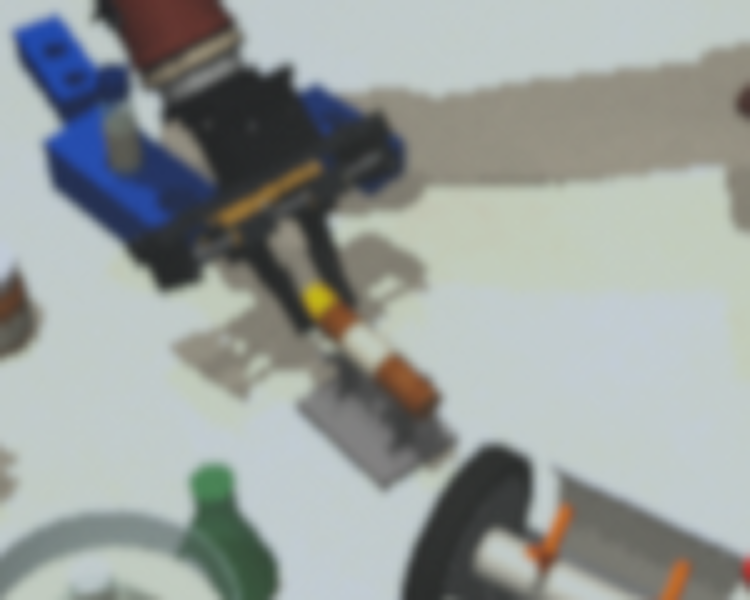

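View pics/s10.png

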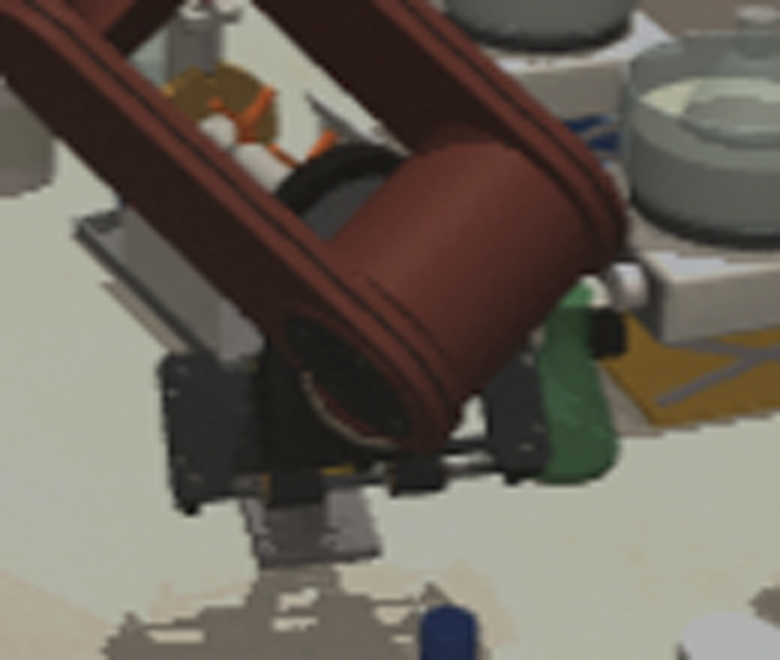

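```bash
python3 -m inch '{"delta_pos":[[-0.2,0,0.25],[-0.4,0,0.45],[-0.55,0,0.6],[-0.55,0,0.6]],"angular":[[0,0,0],[0,0,0],[0,0,0],[0,0,0]],"grip":[1,1,1,1]}' | egrep "pos|force"
python3 -m inch '{"delta_pos":[[-0.1,0,0.12],[-0.2,0,0.22],[-0.2,0,0.22]],"angular":[[0,0,0],[0,0,0],[0,0,0]],"grip":[1,1,1]}'| egrep "pos|force"
```

```text
ee_pos: [0.5323, -0.1142, 0.0449]
ft_force: [2.1, 0.1, 3.4]
ee_pos: [0.5326, -0.1145, 0.0434]
ft_force: [-0.8, -1.9, 12.6]
```

```bash
python3 -m inch '{"delta_pos":[[0.1,0,-0.1],[0.17,0,-0.17],[0.17,0,-0.17]],"angular":[[0,0,0],[0,0,0],[0,0,0]],"grip":[1,1,1]}'| egrep "pos|force"
python3 - <<'E'
from geo import *
o=st()
show(camera("wrist"),"w7.png")
show(camera("scene"),"c15.png",s=8,crop=(270,170,350,245))
E
```

```text
ee_pos: [0.5324, -0.1144, 0.0439]
ft_force: [3.6, -1.2, 3.0]
t 20.55 p [ 0.5324 -0.1144  0.0439] F [ 3.6 -1.2  3. ] gap 0.292 j [-43.7  30.1  96.2  34.8  85.4 -49.5]
```

View pics/w7.png

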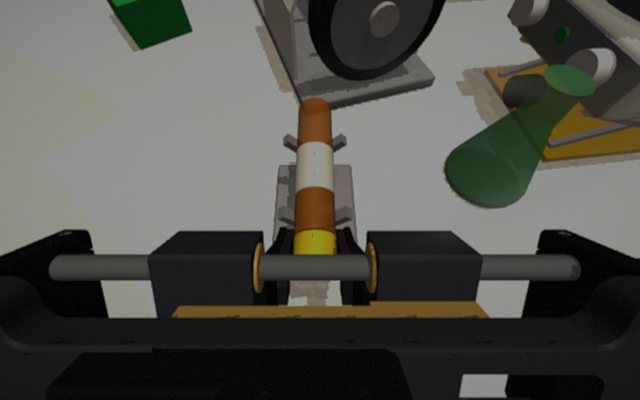

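View pics/c15.png

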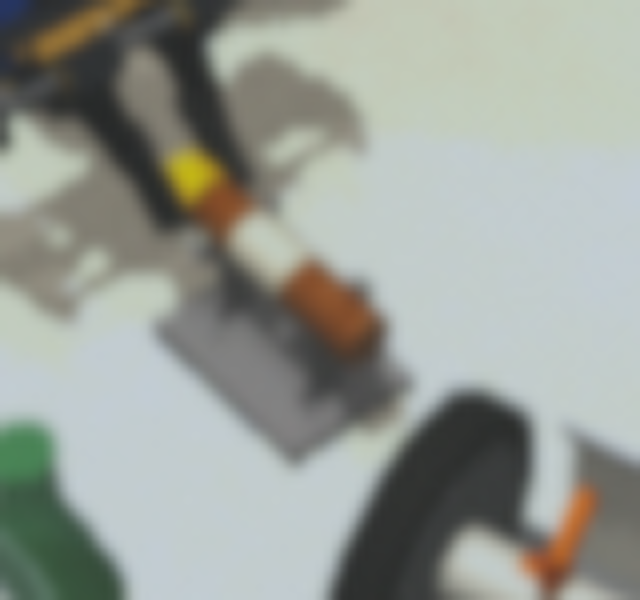

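The tube sits centred in both V blades: far tips at (288,142) and (342,142), near tips at (280,215) and (350,215). Releasing and backing out.

```bash
python3 -m inch '{"delta_pos":[[0,0,0],[0,0,0],[0,0,0],[0,0,-2],[0,0,-6],[0,0,-11],[0,0,-14],[0,0,-14]],"angular":[[0,0,0],[0,0,0],[0,0,0],[0,0,0],[0,0,0],[0,0,0],[0,0,0],[0,0,0]],"grip":[0.42,0.42,0.42,0.42,0.42,0.42,0.42,0.42]}'
python3 - <<'E'
from geo import *
o=st()
ci=camera_info("wrist");im=camera("wrist")
np.savez("w8.npz",im=im,**{k:np.array(v) for k,v in ci.items()})
show(im,"w8.png")
T2=np.array(Cmid)+[0,0,.12]; plan(T2,Rv)
E
```

```text
time_s: 21.45
ee_pos: [0.5201, -0.2164, 0.1451]
eef_rot: [[0.088, 0.992, 0.091], [0.703, -0.127, 0.699], [0.705, 0.003, -0.709]]
ft_force: [0.6, -0.9, 0.7]
finger_gap: 0.58
t 21.45 p [ 0.5201 -0.2164  0.1451] F [ 0.6 -0.9  0.7] gap 0.58 j [-50.7  28.1  86.   31.3  98.7 -47.9]
dpos cm [12.25, 0.06, 6.31] rot [0.001, -0.785, -0.002] |d|mm 138 deg 45.0
```

View pics/w8.png

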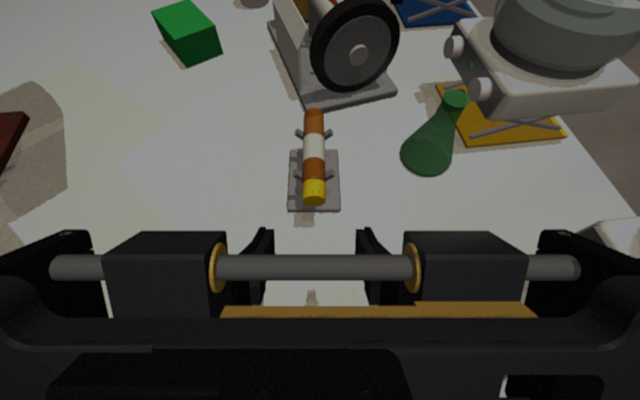

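The tube lies at rest in the cradle at (314,155). Next, over it with the tool vertical.

```bash
python3 -m inch '{"delta_pos":[[2,0,0],[5,0,1],[8,0,2.5],[10,0,4.5],[12.2,0.1,6.3],[12.2,0.1,6.3],[12.2,0.1,6.3],[12.2,0.1,6.3]],"angular":[[0,-0.14,0],[0,-0.28,0],[0,-0.42,0],[0,-0.56,0],[0,-0.7,0],[0,-0.785,0],[0,-0.785,0],[0,-0.785,0]],"grip":[0.42,0.42,0.42,0.42,0.42,0.42,0.42,0.42]}'
python3 - <<'E'
from geo import *
o=st()
cap=Cmid-.065*Y; bot=Cmid+.065*Y
for n,f,cr,sc in(("side","s11.png",(290,180,370,260),7),("scene","c16.png",(270,170,350,245),8),("wrist","w9.png",None,1)):
    ci=camera_info(n); show(camera(n),f,[proj(ci,np.array([cap,bot]))],s=sc,crop=cr)
plan(Cmid-[0,0,.031],Rv)
E
```

```text
time_s: 22.3
ee_pos: [0.5353, -0.081, 0.1823]
eef_rot: [[0.121, 0.993, -0.004], [0.993, -0.121, 0.005], [0.004, -0.005, -1.0]]
ft_force: [-0.1, -0.4, 0.4]
finger_gap: 0.575
t 22.3 p [ 0.5353 -0.081   0.1823] F [-0.1 -0.4  0.4] gap 0.575 j [-17.1   2.3 101.    0.2  77.  -10.2]
dpos cm [-0.06, 0.14, 14.89] rot [-0.004, -0.004, -0.003] |d|mm 149 deg 0.4
```

View pics/s11.png

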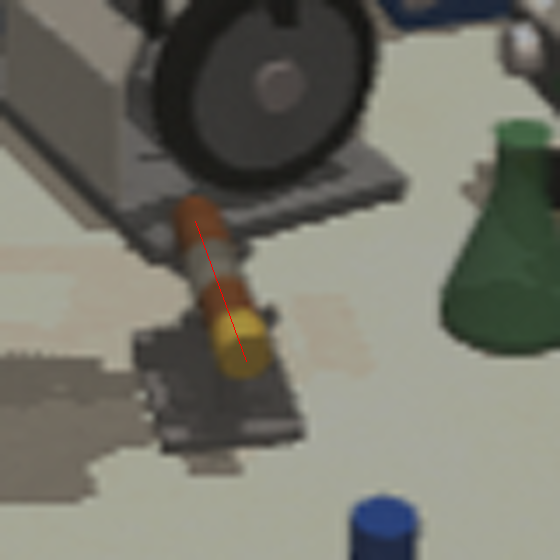

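View pics/c16.png

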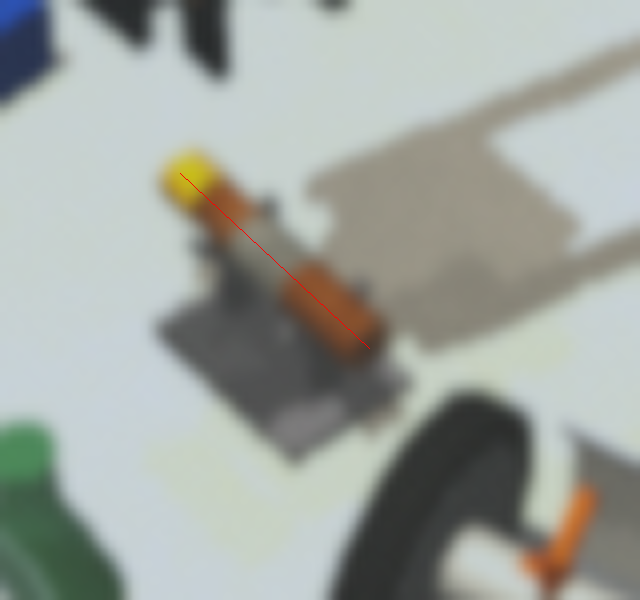

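View pics/w9.png

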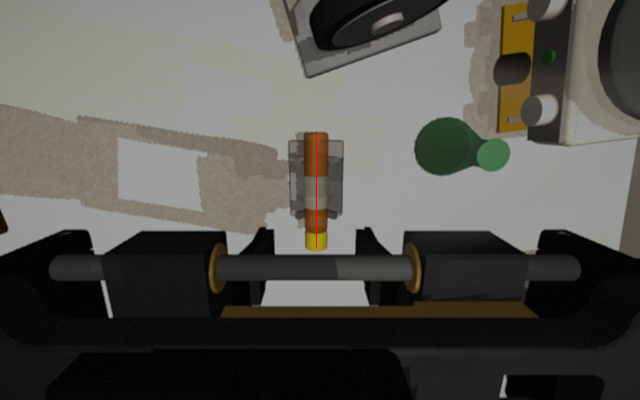

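The predicted tube axis matches in all three views. Descending to grasp the middle.

```bash
python3 -m inch '{"delta_pos":[[0,0.1,3],[0,0.1,7],[-0.1,0.1,11],[-0.1,0.1,13.5],[-0.1,0.1,14.7],[-0.1,0.1,14.7],[-0.1,0.1,14.7]],"angular":[[0,0,0],[0,0,0],[0,0,0],[0,0,0],[0,0,0],[0,0,0],[0,0,0]],"grip":[0.42,0.42,0.42,0.42,0.42,0.42,0.42]}'
python3 -c "
from geo import *
st();plan(Cmid-[0,0,.031],Rv)"
```

```text
time_s: 23.15
ee_pos: [0.538, -0.0845, 0.0383]
eef_rot: [[0.126, 0.992, -0.0], [0.992, -0.126, 0.003], [0.003, -0.0, -1.0]]
ft_force: [0.2, 0.5, 0.9]
finger_gap: 0.585
t 23.15 p [ 0.538  -0.0845  0.0383] F [0.2 0.5 0.9] gap 0.585 j [-17.3  12.1 107.    0.2  60.9 -10.2]
dpos cm [0.04, -0.15, 0.43] rot [-0.0, -0.003, -0.002] |d|mm 5 deg 0.2
```

```bash
python3 -m inch '{"delta_pos":[[0,-0.15,0.35],[0,-0.15,0.35],[0,-0.15,0.35],[0,-0.15,0.35],[0,-0.15,0.35],[0,-0.15,0.35]],"angular":[[0,0,0],[0,0,0],[0,0,0],[0,0,0],[0,0,0],[0,0,0]],"grip":[0.42,0.42,1,1,1,1]}' 30
python3 -c "
from geo import *
st();show(camera('scene'),'c17.png',s=8,crop=(270,170,350,245))"
```

```text
time_s: 23.75
ee_pos: [0.536, -0.0833, 0.034]
eef_rot: [[0.124, 0.992, -0.001], [0.992, -0.124, 0.003], [0.002, -0.001, -1.0]]
ft_force: [2.2, -1.2, 0.4]
finger_gap: 0.3
t 23.75 p [ 0.536  -0.0833  0.034 ] F [ 2.2 -1.2  0.4] gap 0.3 j [-1.720e+01  1.220e+01  1.074e+02  1.000e-01  6.040e+01 -1.020e+01]
```

View pics/c17.png

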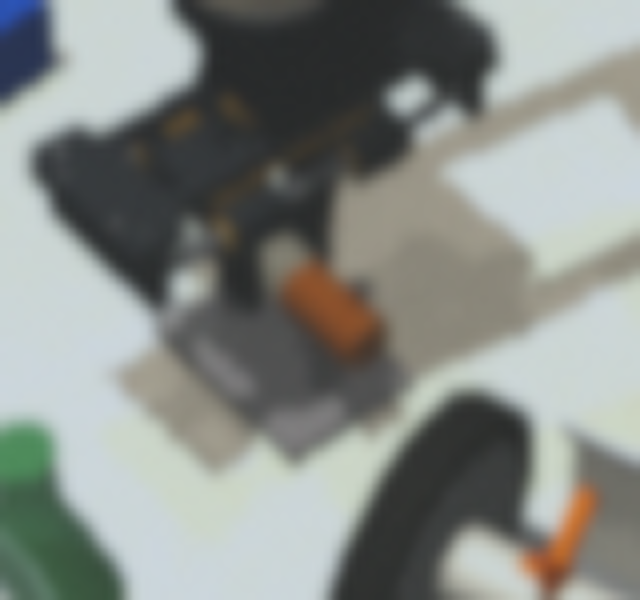

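Gripped at 26 mm. Lifting, then carrying it over the rotator.

```bash
python3 -m inch '{"delta_pos":[[0,0,-0.8],[0,0,-2.5],[0,0,-6],[0,0,-10],[0,0,-14],[0,0,-18],[0,0,-20],[0,0,-20]],"angular":[[0,0,0],[0,0,0],[0,0,0],[0,0,0],[0,0,0],[0,0,0],[0,0,0],[0,0,0]],"grip":[1,1,1,1,1,1,1,1]}'
python3 - <<'E'
from geo import *
st(); show(camera("scene"),"c18.png",s=4,crop=(230,100,390,240))
plan([.5961,.1723,.232],Rdown(.2))
E
```

```text
time_s: 24.6
ee_pos: [0.5381, -0.0844, 0.2385]
eef_rot: [[0.124, 0.992, 0.006], [0.992, -0.124, 0.0], [0.001, 0.006, -1.0]]
ft_force: [-0.2, -0.2, -0.9]
finger_gap: 0.291
t 24.6 p [ 0.5381 -0.0844  0.2385] F [-0.2 -0.2 -0.9] gap 0.291 j [-17.3   0.   97.3   0.1  82.4 -10.2]
dpos cm [26.18, 2.69, 0.42] rot [0.002, -0.002, -0.325] |d|mm 263 deg 18.6
```

View pics/c18.png

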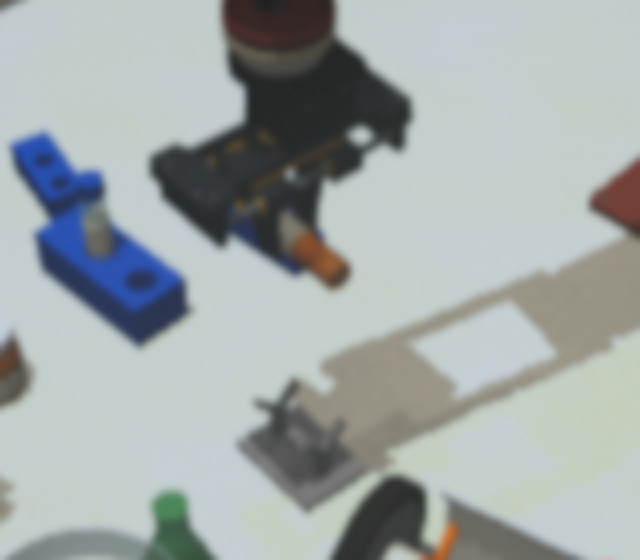

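```bash
python3 -m inch '{"delta_pos":[[3,0.3,-1],[7,0.7,-2],[10,1,-3],[12,1.2,-3],[12,1.2,-3],[12,1.2,-3]],"angular":[[0,0,-0.1],[0,0,-0.2],[0,0,-0.3],[0,0,-0.325],[0,0,-0.325],[0,0,-0.325]],"grip":[1,1,1,1,1,1]}'
python3 - <<'E'
from geo import *
st(); ci=camera_info("wrist");im=camera("wrist")
np.savez("w10.npz",im=im,**{k:np.array(v) for k,v in ci.items()})
p=[.5961,.1723,.2]
segs=[proj(ci,W(p,[(-.024,y,.135),(0,y,.113),(.024,y,.135)])) for y in(-.044,-.036,.036,.044)]
show(im,"w10.png",s=1); show(im,"w10z.png",segs,s=4,crop=(220,30,420,180))
plan([.5961,.1723,.232],Rdown(.2))
E
```

```text
time_s: 25.25
ee_pos: [0.5618, 0.0338, 0.2618]
eef_rot: [[-0.199, 0.98, -0.005], [0.98, 0.199, 0.002], [0.003, -0.004, -1.0]]
ft_force: [0.1, -0.1, -1.0]
finger_gap: 0.289
t 25.25 p [0.5618 0.0338 0.2618] F [ 0.1 -0.1 -1. ] gap 0.289 j [ -4.7   2.5  92.3   0.1  85.5 -16.2]
dpos cm [12.94, 6.13, 3.03] rot [-0.004, -0.003, -0.0] |d|mm 146 deg 0.3
```

View pics/w10.png

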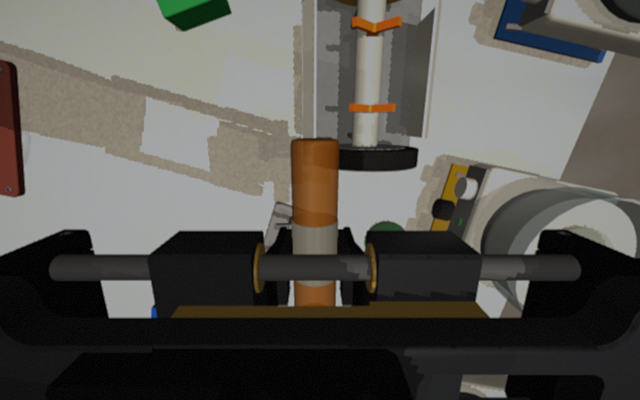

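View pics/w10z.png

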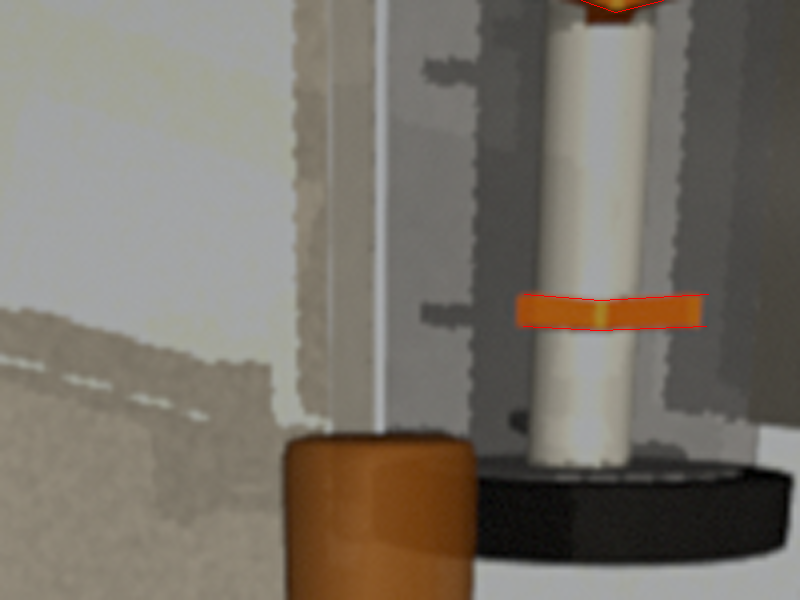

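The saddle model matches the image to within about a millimetre. I'll go above the loading point.

```bash
python3 -m inch '{"delta_pos":[[4,2,0],[8,4,0],[11.5,5.5,0],[12.9,6.1,0],[12.9,6.1,2],[12.9,6.1,3],[12.9,6.1,3]],"angular":[[0,0,0],[0,0,0],[0,0,0],[0,0,0],[0,0,0],[0,0,0],[0,0,0]],"grip":[1,1,1,1,1,1,1]}'
python3 - <<'E'
from geo import *
st(); 
show(camera("scene"),"c19.png",s=5,crop=(290,180,430,300)); show(camera("side"),"s12.png",s=5,crop=(260,110,400,230))
st();plan([.5961,.1723,.104],Rdown(.2))
E
```

```text
time_s: 26.0
ee_pos: [0.5954, 0.1707, 0.2314]
eef_rot: [[-0.197, 0.98, -0.006], [0.98, 0.197, 0.001], [0.003, -0.006, -1.0]]
ft_force: [-0.5, -0.2, -1.6]
finger_gap: 0.285
t 26.0 p [0.5954 0.1707 0.2314] F [-0.5 -0.2 -1.6] gap 0.285 j [ 8.6 11.2 86.   0.1 83.1 -2.8]
t 26.1 p [0.5969 0.171  0.2342] F [ 0.3 -0.2 -1. ] gap 0.287 j [ 8.6 11.1 85.9  0.2 83.2 -2.8]
dpos cm [0.1, -0.03, 13.02] rot [-0.002, -0.003, -0.001] |d|mm 130 deg 0.2
```

View pics/c19.png

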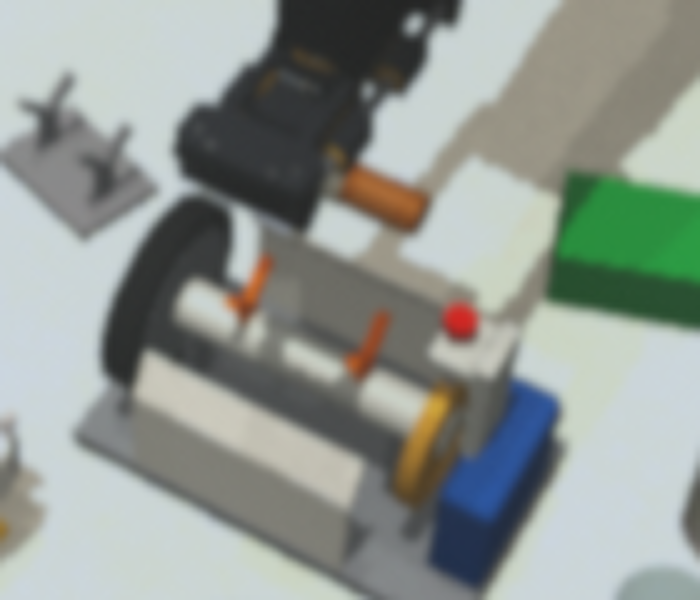

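View pics/s12.png

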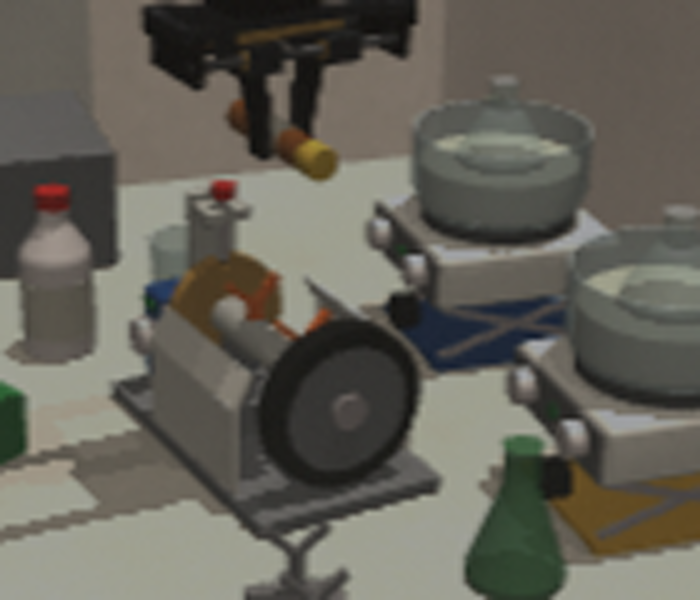

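```bash
python3 -m inch '{"delta_pos":[[0.1,0,3],[0.1,0,6],[0.1,0,9],[0.1,0,11],[0.1,0,11.7],[0.1,0,11.7],[0.1,0,11.7]],"angular":[[0,0,0],[0,0,0],[0,0,0],[0,0,0],[0,0,0],[0,0,0],[0,0,0]],"grip":[1,1,1,1,1,1,1]}'
python3 - <<'E'
from geo import *
st(); show(camera("scene"),"c20.png",s=6,crop=(300,190,420,290))
plan([.5961,.1723,.104],Rdown(.2))
E
```

```text
time_s: 26.8
ee_pos: [0.598, 0.1735, 0.1193]
eef_rot: [[-0.198, 0.98, 0.001], [0.98, 0.198, 0.003], [0.003, 0.002, -1.0]]
ft_force: [0.3, 0.4, 0.8]
finger_gap: 0.288
t 26.8 p [0.598  0.1735 0.1193] F [0.3 0.4 0.8] gap 0.288 j [ 8.8 16.1 92.5  0.2 71.3 -2.7]
dpos cm [-0.09, -0.23, 1.56] rot [0.003, -0.003, -0.0] |d|mm 16 deg 0.2
```

View pics/c20.png

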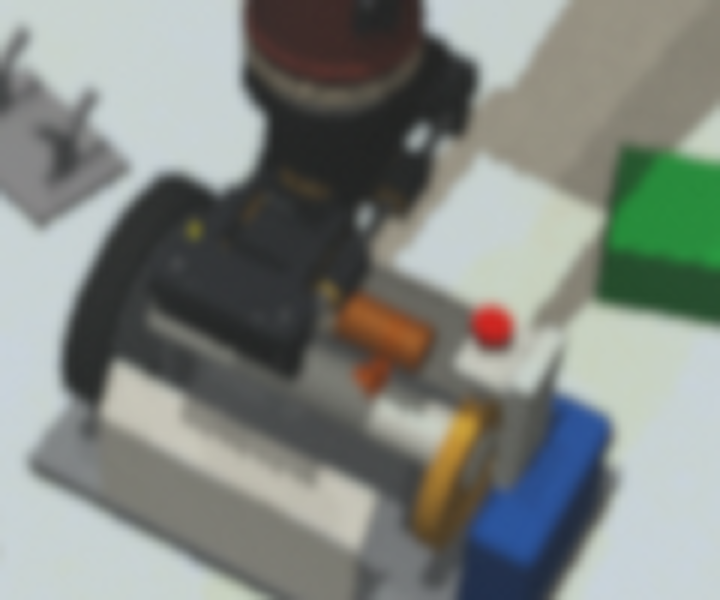

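```bash
python3 -m inch '{"delta_pos":[[-0.05,-0.15,0.3],[-0.05,-0.15,0.6],[-0.05,-0.15,0.9],[-0.05,-0.15,0.9]],"angular":[[0,0,0],[0,0,0],[0,0,0],[0,0,0]],"grip":[1,1,1,1]}' | egrep "pos|force"; python3 -m inch '{"delta_pos":[[0,0,0.15],[0,0,0.3],[0,0,0.3]],"angular":[[0,0,0],[0,0,0],[0,0,0]],"grip":[1,1,1]}' | egrep "pos|force"
```

```text
ee_pos: [0.5949, 0.1728, 0.1078]
ft_force: [-0.6, 0.1, -0.3]
ee_pos: [0.5951, 0.1728, 0.1051]
ft_force: [-1.1, 0.1, -0.3]
```

```bash
python3 -m inch '{"delta_pos":[[0,0,0.1],[0,0,0.15],[0,0,0.15]],"angular":[[0,0,0],[0,0,0],[0,0,0]],"grip":[1,1,1]}' | egrep "pos|force"
python3 - <<'E'
from geo import *
st(); show(camera("scene"),"c21.png",s=6,crop=(300,190,420,290));show(camera("side"),"s13.png",s=6,crop=(270,120,390,220))
E
```

```text
ee_pos: [0.5955, 0.1729, 0.1042]
ft_force: [-0.1, 0.0, 0.9]
t 27.85 p [0.5955 0.1729 0.1042] F [-0.1  0.   0.9] gap 0.288 j [ 8.8 16.8 93.4  0.2 69.8 -2.7]
```

View pics/c21.png

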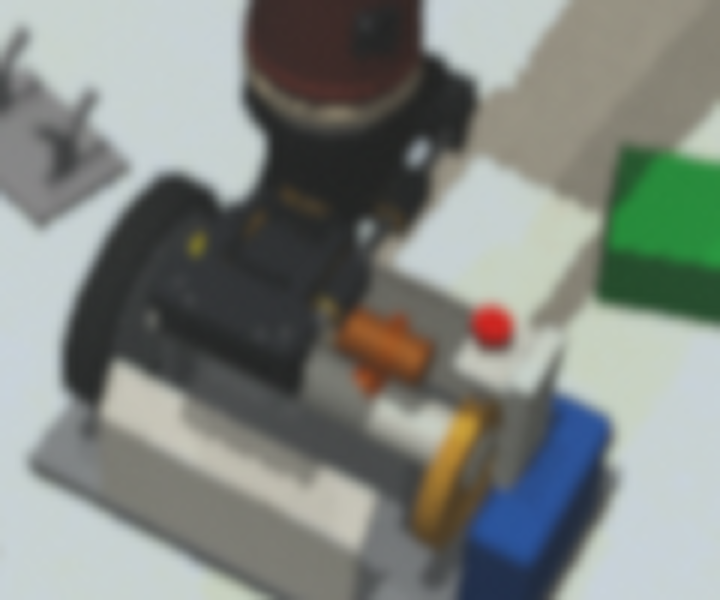

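View pics/s13.png

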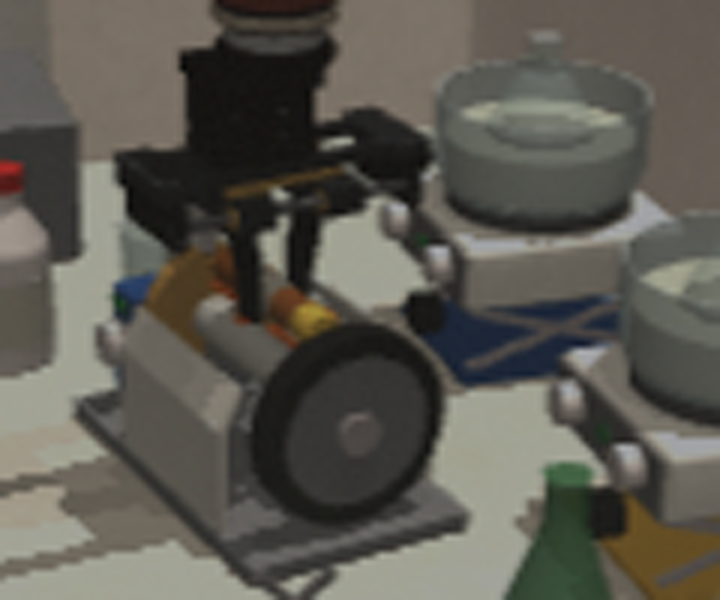

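The tube sits between the orange tips (c21: (400,322) and (368,383)). Contact is just starting, so a little further.

```bash
python3 -m inch '{"delta_pos":[[0,0,0.1],[0,0,0.15],[0,0,0.15]],"angular":[[0,0,0],[0,0,0],[0,0,0]],"grip":[1,1,1]}' | egrep "pos|force"
```

```text
ee_pos: [0.5965, 0.1731, 0.104]
ft_force: [-1.0, 0.4, 5.5]
```

```bash
python3 -m inch '{"delta_pos":[[0,0,-0.1],[0,0,-0.1],[0,0,-0.1],[0,0,-0.1],[0,0,-0.1],[0,0,-0.1]],"angular":[[0,0,0],[0,0,0],[0,0,0],[0,0,0],[0,0,0],[0,0,0]],"grip":[1,0.7,0.5,0.45,0.45,0.45]}'
python3 - <<'E'
from geo import *
st(); show(camera("scene"),"c22.png",s=6,crop=(300,190,420,290))
E
```

```text
time_s: 28.85
ee_pos: [0.595, 0.1728, 0.103]
eef_rot: [[-0.199, 0.98, -0.002], [0.98, 0.199, 0.003], [0.003, -0.001, -1.0]]
ft_force: [0.5, 0.5, -0.2]
finger_gap: 0.522
t 28.85 p [0.595  0.1728 0.103 ] F [ 0.5  0.5 -0.2] gap 0.522 j [ 8.8 16.9 93.4  0.2 69.8 -2.7]
```

View pics/c22.png

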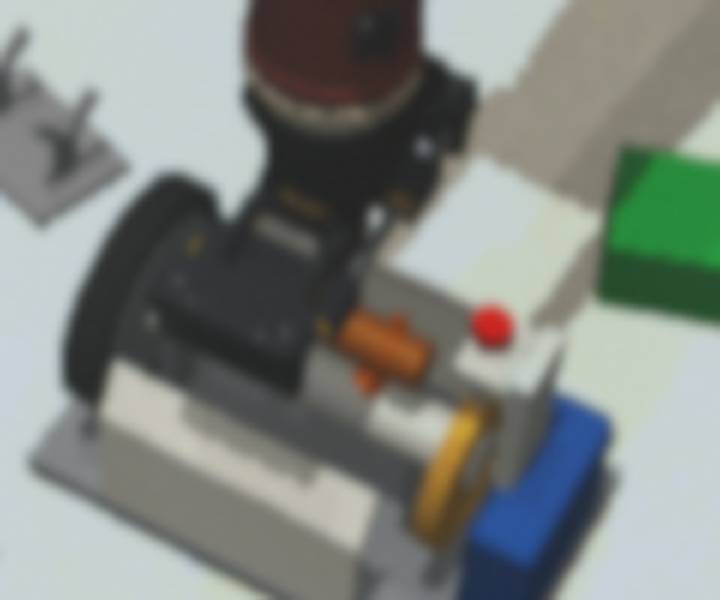

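Released, and the tube stays between the tips. Retreating straight up.

```bash
python3 -m inch '{"delta_pos":[[0,0,-1],[0,0,-3],[0,0,-7],[0,0,-12],[0,0,-16],[0,0,-18],[0,0,-18]],"angular":[[0,0,0],[0,0,0],[0,0,0],[0,0,0],[0,0,0],[0,0,0],[0,0,0]],"grip":[0.45,0.45,0.45,0.45,0.45,0.45,0.45]}'
python3 -m inch '{"delta_pos":[[-3,0,0],[-8,0,0],[-13,0,0],[-15,0,0],[-15,0,0],[-15,0,0]],"angular":[[0,0,0],[0,0,0],[0,0,0],[0,0,0],[0,0,0],[0,0,0]],"grip":[0.45,0.45,0.45,0.45,0.45,0.45]}'
python3 - <<'E'
from geo import *
st(); p=[.5961,.1723,.2]
for n,f,cr,sc in(("scene","c23.png",(300,190,420,290),6),("side","s14.png",(270,120,390,220),6),("wrist","w11.png",None,1)):
    ci=camera_info(n); show(camera(n),f,[proj(ci,W(p,[(0,-.065,.135),(0,.065,.135)]))],s=sc,crop=cr)
import knob; print(knob.knob("scene",(372,234,392,254)))
show(camera("scene"),"c24.png")
E
```

```text
time_s: 29.6
ee_pos: [0.5977, 0.1727, 0.2894]
eef_rot: [[-0.199, 0.98, 0.008], [0.98, 0.199, 0.004], [0.002, 0.008, -1.0]]
ft_force: [0.9, 0.5, -0.3]
finger_gap: 0.55
time_s: 30.2
ee_pos: [0.6247, 0.0253, 0.2817]
eef_rot: [[-0.198, 0.98, -0.003], [0.98, 0.198, 0.003], [0.004, -0.003, -1.0]]
ft_force: [0.0, -0.4, -0.0]
finger_gap: 0.55
t 30.2 p [0.6247 0.0253 0.2817] F [ 0.  -0.4 -0. ] gap 0.55 j [ -5.   10.6  81.3   0.2  88.2 -16.4]
(np.float64(381.53), np.float64(243.87))
```

View pics/c23.png

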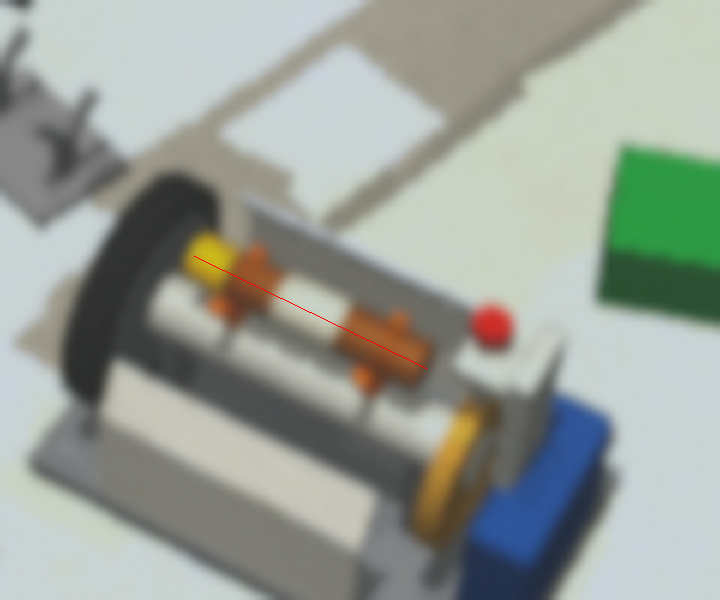

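View pics/s14.png

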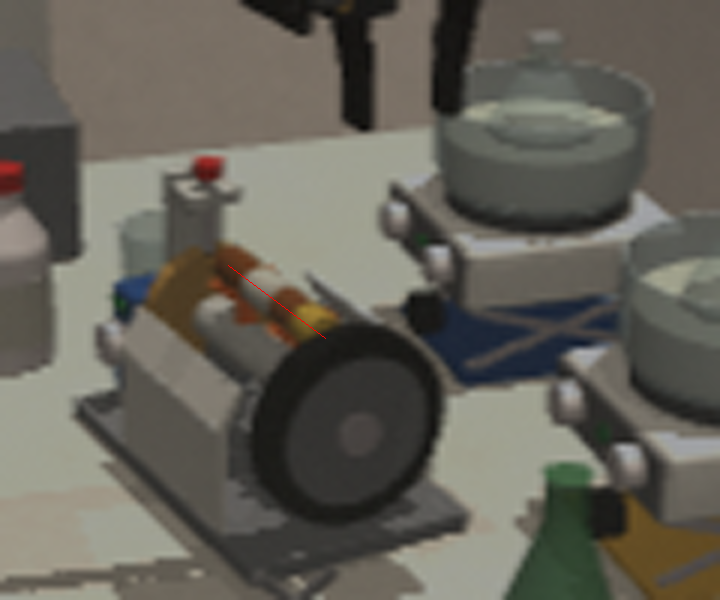

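View pics/w11.png

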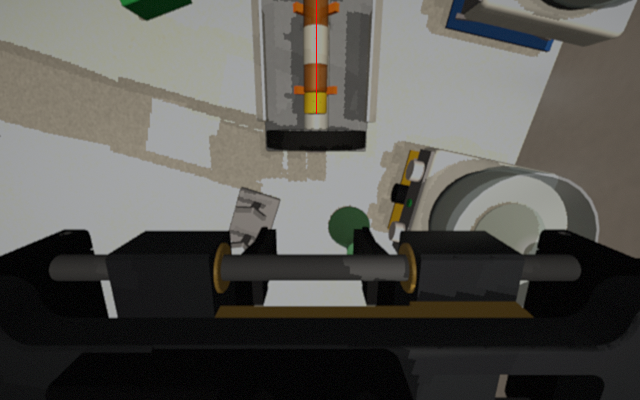

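View pics/c24.png

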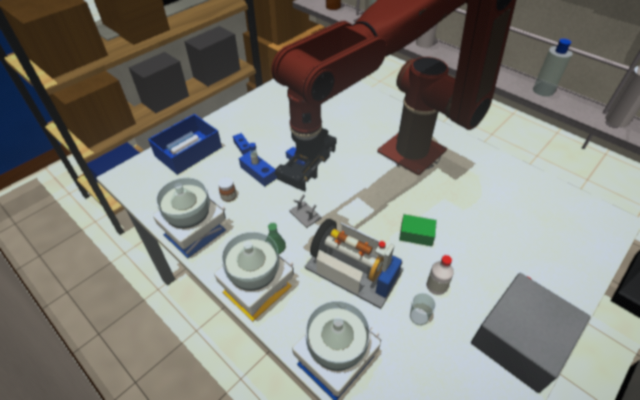

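The tube rests in both saddles on the predicted axis. The knob is still at its locked position (scene row 243.87, against 243.88 when it locked), and the bystanders haven't moved. Handing in.

```bash
python3 -c "
from plant import robot
print(robot.close_job())"
```

```text
the job is handed in; nothing more can be done
None
```

The tube now lies in the orange saddles with the wheel locked, and I handed the job in after about 30 s of the 72 s allowed. No verdict was reported.

**What I did:**
- **Wheel:** I turned it with four fingertip strokes at about 3–9 N, drawing the top towards the robot. The plunger then dropped: the knob came down about 1.1 px, and the saddles stayed put while the finger slid on another 13 mm.
- **Cradle:** I took the yellow-capped tube from the rack with a 45° tilted grip, laid it in the grey cradle and let go.
- **Saddles:** I gripped it again across its middle with the tool upright, laid it in the saddles, released it and backed off.

**Last checks:**
- The tube lies on the predicted loading axis in all three camera views.
- The knob stayed at its locked position (scene row 243.87, against 243.88 just after locking).
- The bystanders look unmoved, and the arm reads no contact force.

**What disagreed or stayed open:**
- **Fingertips:** they end about 19 mm short of the reported tool point. The wheel contact and the wrist camera both showed this, so I gripped about 31 mm behind that point.
- **Cradle:** its two ends look alike, so I could not see which is +y. I laid the tube near the middle between the blades, which should be within the 20 mm allowance either way.
- **Contact force:** it peaked at about 13 N for a moment while seating the tube in the cradle.

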